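Layer and lock the cheese press

TASK

One cheese slab already lies in the two-clawed press: lay the thin white separator sheet squarely on it, let go, and then lay the other cheese slab squarely on the sheet and let go. Then set the winged cap centrally on the stack with its wings crosswise, clear of the claws, push it down against its spring, twist it a quarter turn clockwise (seen from above) until the wings lie under the claws, and let the spring lift them into the notches until they press snugly up against the claws. Finish while still gripping the locked cap by its fin, without having disturbed the other things on the table.

Things in the scene. Friction and masses are not known exactly. Their poses are not given: they have to be found in the camera images.
- press_mid (a point): Centre of the top face of the press's base, where the stack stands; x along the base's length, z up. The press is fixed: an aluminium base 180 x 100 mm, 12 thick (this point is 12 above the table), with a steel claw standing at each end (+x and -x), facing inward. The claws are 44 wide (y); their uprights begin 80 from the centre, their ledges reach inward to 60 from the centre.
- notch_a (a point): Middle of the notch under the +x claw's ledge, on the ledge's underside: 89 mm above press_mid, 73 from it; axes as the press's. The ledge is 10 thick (top 99 above press_mid). The notch is 34 wide (y), between a shallow entry lip on the +y side (hangs 3 down, underside 86 above press_mid) and an end stop on the -y side (12 down). A wing turned clockwise passes under the lip and meets the stop.
- notch_b (a point): The same for the -x claw: middle of its notch, on the ledge's underside. Turned half round: the entry lip is on the -y side, the end stop on the +y side. Axes as the press's.
- lower_slab_mid (a point): Centre of the cheese slab that already lies on the press base: 70 (x) x 52 (y) x 26 mm high, 100 g, loose. Its long side runs roughly along the press's x.
- sheet_mid (a point): Centre of the rigid white separator sheet: 76 (x) x 62 (y) x 6 mm thick, about 35 g, loose. It starts flat on a small fixed white block (50 x 40, 20 high), which it overhangs by 13 at the ends and 11 at the sides; its centre is 23 above the table.
- upper_slab_mid (a point): Centre of the other cheese slab, which starts on the table: 70 (x) x 52 (y) x 26 mm high, 80 to 130 g, loose.
- cap_grip (a point): Where to grip the cap (260 g): in its black upright fin, 56 (x) x 16 (y) mm, which reaches from 24 below to 16 above this point. On the cap's axis; x along fin and wings, z up; half a turn makes no difference. The cap starts standing on its foot on the table, this point 64 up. Above press_mid this point is at 122 when the cap stands on the full stack, 113 when locked.
- cap_wings (a point): Centre of the top face of the cap's flat steel wing bar: 146 (x, tip to tip) x 24 (y) x 8 mm thick, 24 below cap_grip. To pass the lips this point must be below 86 over press_mid (82 is good, 76 is the spring's end); locked in the notches it is at 89. Below the bar a round foot, 50 across and 8 thick, on a sprung stem; it swivels freely, so turning the cap does not turn the stack.
- foot_spring (a joint): How far the cap's foot is pushed up into it, m: 0 free, 0.022 at most. The spring pushes with 3 N at 0 and 500 N/m more; about 0.009 when locked on the full stack, 0.016 while pushed below the lips.
- bottle: Bystander, leave alone: tall sauce bottle, 60 across, 190 high mm; origin at the centre of its underside.
- jar: Bystander, leave alone: glass jar, 70 across, 90 high mm; origin at the centre of its underside.
- tub: Bystander, leave alone: small open plastic tub, 70 across, 50 high mm; origin at the centre of its underside.
- round_cheese: Bystander, leave alone: small round cheese, 90 across, 35 high mm; origin at the centre of its underside.
- can: Bystander, leave alone: steel can, 66 across, 80 high mm; origin at the centre of its underside.
- spatula: Bystander, leave alone: spatula lying flat, 280 mm; origin at the centre of its underside.
- carton: Bystander, leave alone: cardboard carton 80 x 60 x 60 mm; origin at the centre of its underside.
Things that resemble listed ones, but are neither listed nor needed, are in the scene too. What is shaped like the part that bears cap_grip but green, purple or turquoise is not meant.

How it is judged:
On the way, in this order (a step that is already met when the one before it is completed fails the run):
1. the sheet lies squarely on the lower slab in the press, let go (x of sheet_mid in the frame of lower_slab_mid between -0.012 and 0.012 m and y of sheet_mid in the frame of lower_slab_mid between -0.012 and 0.012 m and z of sheet_mid in the frame of lower_slab_mid between 0.012 and 0.02 m and angle between the x axis of sheet_mid and the x axis of lower_slab_mid, either way round below 0.21 rad and angle between sheet_mid's own z axis and vertical below 0.1 rad and horizontal distance between lower_slab_mid and press_mid below 0.02 m and angle between the x axis of lower_slab_mid and the x axis of press_mid, either way round below 0.26 rad and contact force between the fingers and sheet below 0.2 N and linear speed of sheet below 0.03 m/s), for 0.2 s.
2. the upper slab lies squarely on the sheet, let go (x of upper_slab_mid in the frame of sheet_mid between -0.012 and 0.012 m and y of upper_slab_mid in the frame of sheet_mid between -0.012 and 0.012 m and z of upper_slab_mid in the frame of sheet_mid between 0.012 and 0.02 m and angle between the x axis of upper_slab_mid and the x axis of sheet_mid, either way round below 0.21 rad and angle between each of upper_slab_mid, sheet_mid's own z axis and vertical below 0.1 rad and x of sheet_mid in the frame of lower_slab_mid between -0.012 and 0.012 m and y of sheet_mid in the frame of lower_slab_mid between -0.012 and 0.012 m and z of sheet_mid in the frame of lower_slab_mid between 0.012 and 0.02 m and angle between the x axis of sheet_mid and the x axis of lower_slab_mid, either way round below 0.21 rad and horizontal distance between lower_slab_mid and press_mid below 0.02 m and angle between the x axis of lower_slab_mid and the x axis of press_mid, either way round below 0.26 rad and contact force between the fingers and upper_slab below 0.2 N and linear speed of upper_slab below 0.03 m/s), for 0.2 s.
At the end, for the whole second after the job is handed in: Slab, sheet, slab stacked in the press (each within 12 mm and 12 deg of the one below, lowest within 20 mm of centre); cap within 10 mm and 10 deg of the claws' line, level, grip point 110.5 to 115.5 mm over press_mid, pressing up on claws (0.3 N) and down on slab (2 N), still gripped, at rest (horizontal distance between lower_slab_mid and press_mid below 0.02 m and angle between the x axis of lower_slab_mid and the x axis of press_mid, either way round below 0.26 rad and x of sheet_mid in the frame of lower_slab_mid between -0.012 and 0.012 m and y of sheet_mid in the frame of lower_slab_mid between -0.012 and 0.012 m and z of sheet_mid in the frame of lower_slab_mid between 0.012 and 0.02 m and angle between the x axis of sheet_mid and the x axis of lower_slab_mid, either way round below 0.21 rad and angle between each of sheet_mid, upper_slab_mid's own z axis and vertical below 0.1 rad and x of upper_slab_mid in the frame of sheet_mid between -0.012 and 0.012 m and y of upper_slab_mid in the frame of sheet_mid between -0.012 and 0.012 m and z of upper_slab_mid in the frame of sheet_mid between 0.012 and 0.02 m and angle between the x axis of upper_slab_mid and the x axis of sheet_mid, either way round below 0.21 rad and horizontal distance between cap_grip and press_mid below 0.01 m and z of cap_grip in the frame of press_mid between 0.1105 and 0.1155 m and angle between the x axis of cap_grip and the x axis of press_mid, either way round below 0.17 rad and angle between cap_grip's own z axis and vertical below 0.08 rad and value of joint foot_spring above 0.005 m and contact force between cap and press above 0.3 N and contact force between cap and upper_slab above 2 N and contact force between the fingers and cap above 2 N and linear speed of cap below 0.02 m/s); the arm keeps its last pose, push and grip.
It fails at once if a bystander is pushed more than 30 mm away (distance of any of bottle, jar, tub, round_cheese, can, spatula, carton from where it was at the start of the episode above 0.03 m).
It fails at once if a bystander is knocked over (angle between any of bottle, jar, tub, round_cheese, can, carton's own z axis and vertical above 0.5 rad).
It also fails if it takes over 72 s, if anything falls off the work surface, if the arm or the gripper's body presses on something with over 40 N, if the wrist force passes 120 N, or if a joint passes its speed limit or range.

ROBOT

A 7-joint arm with a two-finger parallel gripper is mounted at the origin on the work surface. World frame = base frame: x ahead of the robot, y to its left, z up, the work surface at z = 0. Lengths are in m, angles in rad, forces in N, time in s.
With the tool pointing down it reaches from about 0.4 to 0.85 m from the base axis. Payload 10.4 kg.
Tool frame: the origin (TCP) lies at the centre of the arm's flange, where the gripper is bolted on; the fingertips stand 173 mm ahead of it and the grasp point (between the pads) lies 155 mm ahead of it (manip.nose_length is the distance from the TCP to the fingertips, in m); z points along the fingers, x is the direction in which the jaws open and shut, and the axes are right-handed (so a half turn about z gives the same grasp; the last joint's range is limited). The gripper opens to 85 mm and grips with 20 to 120 N. Pads are 22 mm wide; open, the fingers measure 114 mm over their backs; the gripper's body (76 mm by 85 mm) begins 54 mm behind the grasp point. The pads swing forward as they close: fully open they stand 13 mm farther back than shut.
Start: joints at [-1.197, 0.332, -0.065, 1.46, 0.022, 1.35, -0.088], TCP at [0.242, 0.576, 0.405] pointing down, gripper open.
Joint ranges: [-2.6, 2.6], [-0.5, 2.12], [-1.47, 1.34], [0.16, 2.42], [-1.27, 4.41], [0.06, 2.06], [-2.6, 2.6]. Speed limits (rad/s): [2.22, 2.22, 2.79, 2.79, 3.14, 3.14, 3.14].

INTERFACE

Orientations are given as a unit quaternion [x, y, z, w].
In Python, from workcell import status, cams, order, manip gives the robot as it stands.
- The arm moves only by the tool servo_tool, never from a script. Its argument "motion" is a list that holds one entry, the list of rows, each a list of 6 numbers: the shift along the tool's x, y, z in units of 50 mm (1.0 is 50 mm), then the turn, a rotation vector about the tool's x, y, z in units of 5 degrees (1.0 is 5 degrees). In form: [[[x, y, z, ax, ay, az], ...]]. A call has 1 to 12 rows; each row shifts and turns the pose as measured when the row begins, along the tool's axes as they then stand; what a row does not reach is not made up. A row lasts 1/10 s, in which the tool goes at most 50 mm and 8.59 degrees, less where a joint would pass 70% of its speed; a pose out of reach is approached as far as the arm can. A call is refused whole if a number of a shift passes 1 or a number of a turn 1, either way. A call with a gripper value outside its range is refused whole. "jaw" is the closure in counts, from 0 (fully open) to 255 (shut), set as the call begins (left out, the last holds). The fingers move at their own pace and stop on an object; "force" is the grip in N (left out, the last holds). Time passes only in rows, so rows that do not move let the fingers close. It gives the time, the measured TCP pose, the force and the opening at its end, in the units of the state.
- status.get_obs(): the state, without advancing time (a new reading comes with each control period).
- cams.camera(name): name is "scene" or "side" or "wrist"; returns a dict with "color" (400x640x3 uint8, red, green, blue), "vertical_fov" (degrees; the focal length in pixels is half the picture's height over the tangent of half this angle, whatever the lens; pixels are square), "cx", "cy" (the principal point, pixels), "k1" (the pictures are not rectified: a ray, as slopes to the right and down, at radius r is drawn at 1 + k1 r^2 times it, then the intrinsics apply), "extrinsics" (4x4, takes a point from camera to world coordinates). Camera axes: x right, y down, z forward; pixel columns grow to the right and rows downward; lengths in m; the calibration is good to about 2 mm. A picture is of the moment at which its call begins. There is no depth.
- order.hand_in(): hands the job in, once; it reports no verdict.
The state is a dict: "clock": time; "joint_pos": joint angles; "joint_velocities": joint speeds; "tau": joint torques, N m; "position": TCP position; "ee_rot": TCP orientation; "ft_force": force on the tool from outside, world axes, zero at the start; "torque": the same for the moment, N m; "grip_width": opening from 0.0 (shut) to 1.0 (fully open).
Only numpy, scipy, OpenCV 4.12 (cv2) and the standard library are available. Lean on these libraries where they do the work, as an engineer would, in place of code of your own. Each camera call takes 0.05 s, during which the arm holds its last target.

## Working session

There is one attempt and no reset: what is moved stays moved. The work goes in short steps, Python scripts to look and compute and a tool call to move; the robot and the scene stay as the last step left them, time stands still between calls to the robot, and variables do not carry over. Pictures are saved under pics/ and viewed, and the job is handed in when it is done.

Besides the shell and the picture viewer there is one more tool, called after "Call:" as name(argument=value, ...), one argument or row to a line, values as JSON. servo_tool: Moves the arm, as the interface text tells. Its arguments: {"type":"object","properties":{"motion":{"type":"array","items":{"type":"array","items":{"type":"array","items":{"type":"number"}}}},"jaw":{"type":"number"},"force":{"type":"number"}},"required":["motion"]}

```bash
ls; mkdir -p pics; cat > h.py <<'E'
import numpy as np, cv2
from workcell import status, cams, order, manip
def snap(n,f):
    c=cams.camera(n); cv2.imwrite('pics/'+f,c['color'][:,:,::-1]); np.save('pics/'+f[:-4]+'.npy',c,allow_pickle=True); return c
def K(c):
    h,w=c['color'].shape[:2]; f=h/2/np.tan(np.radians(c['vertical_fov'])/2)
    return f
def ray(c,u,v):
    f=K(c); x=(u-c['cx'])/f; y=(v-c['cy'])/f
    rd=np.hypot(x,y); r=rd
    for _ in range(50): r=rd/(1+c['k1']*r*r)
    s=r/rd if rd>0 else 1
    E=np.array(c['extrinsics']); d=E[:3,:3]@np.array([x*s,y*s,1]); return E[:3,3],d
def onz(c,u,v,z):
    o,d=ray(c,u,v); return o+d*(z-o[2])/d[2]
def proj(c,p):
    E=np.array(c['extrinsics']); q=E[:3,:3].T@(np.array(p)-E[:3,3]); x,y=q[0]/q[2],q[1]/q[2]
    k=1+c['k1']*(x*x+y*y); f=K(c); return np.array([f*x*k+c['cx'],f*y*k+c['cy']])
E
python3 - <<'E'
from h import *
for n in ['scene','side','wrist']:
    c=snap(n,n+'0.png'); print(n,K(c),c['k1'],c['cx'],c['cy'],np.round(c['extrinsics'],3).tolist())
o=status.get_obs(); print(o); print(manip.nose_length)
E
```

```text
pics
scene 439.0337080537831 -0.12401030921910479 311.2979582195638 202.72538842361854 [[-0.55, 0.535, -0.641, 1.491], [0.835, 0.364, -0.411, 0.587], [0.013, -0.762, -0.648, 1.05], [0.0, 0.0, 0.0, 1.0]]
side 489.3972412614393 -0.08906198548827977 325.2918266694353 195.48652191133613 [[0.897, -0.325, 0.301, 0.064], [-0.443, -0.665, 0.601, -0.984], [0.005, -0.672, -0.74, 1.305], [0.0, 0.0, 0.0, 1.0]]
wrist 286.24566994636615 -0.020660872330367303 319.1235510379332 203.71746861985594 [[0.386, 0.877, 0.286, 0.169], [0.923, -0.367, -0.12, 0.607], [-0.0, 0.31, -0.951, 0.372], [0.0, 0.0, 0.0, 1.0]]
{'clock': 0.15, 'joint_pos': array([-1.1966259 ,  0.33269734, -0.06470027,  1.4607412 ,  0.0216336 ,
        1.34991373, -0.0885049 ]), 'joint_velocities': array([-0.00120921, -0.00260061, -0.00048838, -0.00287604, -0.00131657,
        0.00139693,  0.00013317]), 'tau': array([ 1.58454794e-03, -6.25827813e+01,  4.99663444e-02, -3.91848779e+01,
        1.64880435e-02,  7.50636886e-03,  4.47408979e-05]), 'position': array([0.24148479, 0.57635404, 0.40412039]), 'ee_rot': array([ 8.32593331e-01,  5.53884521e-01, -4.19460939e-04,  3.26720330e-04]), 'ft_force': array([-0.69813115,  0.19298915,  0.01586851]), 'torque': array([ 0.02702444, -0.00898704, -0.02359517]), 'grip_width': 0.9990489032038232}
0.1734
```

View pics/scene0.png

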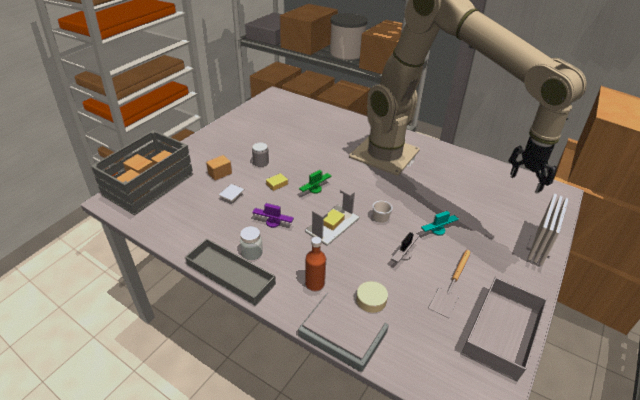

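View pics/side0.png

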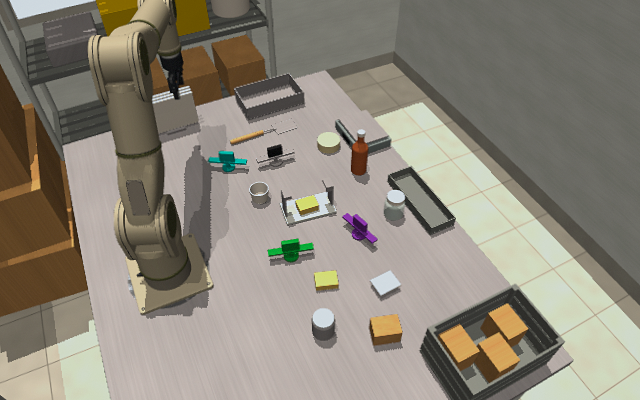

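View pics/wrist0.png

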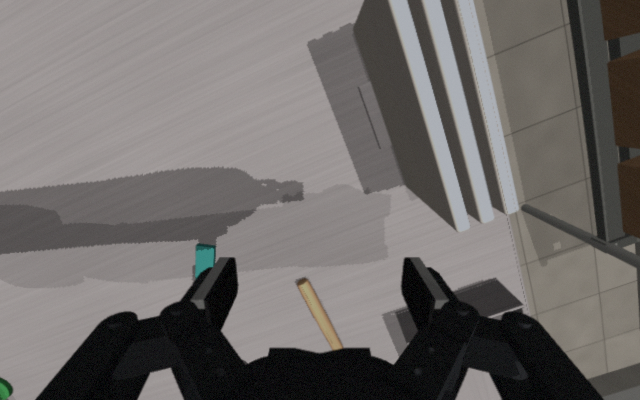

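The scene view shows the press at (333,223), the loose slab at (277,182), the sheet at (231,193) and the black-finned cap at (404,245). In the side view they are at (308,205), (326,281), (385,284) and (275,153). I'll zoom in and segment them.

```bash
python3 - <<'E'
import cv2,numpy as np
a=cv2.imread('pics/scene0.png');b=cv2.imread('pics/side0.png')
def cr(i,x,y,w,h): return cv2.resize(i[y:y+h,x:x+w],(400,300),interpolation=cv2.INTER_NEAREST)
m=np.vstack([np.hstack([cr(a,295,180,80,60),cr(b,270,175,80,60)]),np.hstack([cr(a,215,165,80,60),cr(b,310,255,100,75)])])
cv2.imwrite('pics/z1.png',m)
m=np.hstack([cr(a,375,220,80,60),cr(b,245,130,80,60)]);cv2.imwrite('pics/z2.png',m)
E
```

```text
(no output)
```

View pics/z1.png

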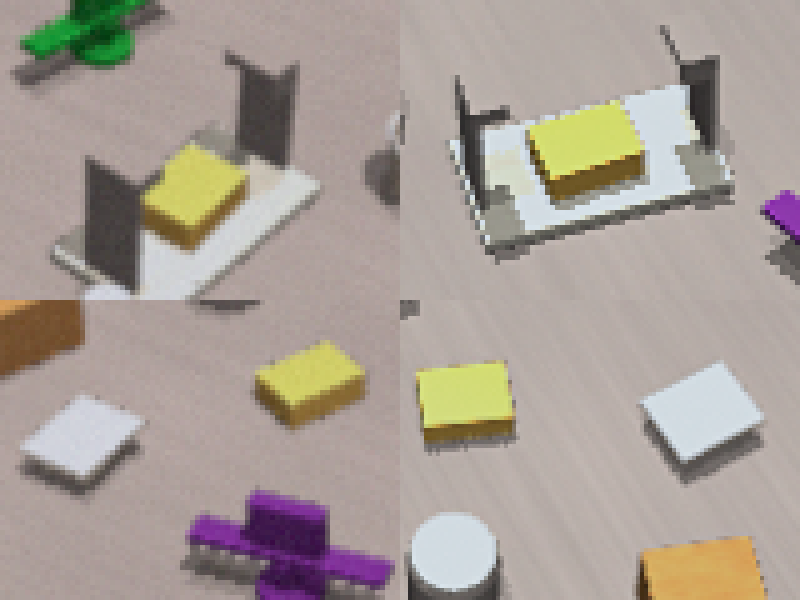

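View pics/z2.png

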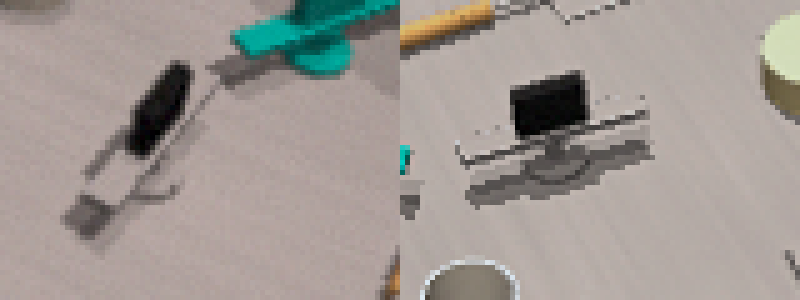

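```bash
cat > m.py <<'E'
from h import *
def load(f): return np.load('pics/'+f,allow_pickle=True).item()
def maskimg(c,kind):
    hsv=cv2.cvtColor(c['color'],cv2.COLOR_RGB2HSV); g=c['color'].astype(int)
    if kind=='yellowtop': return ((abs(hsv[...,0].astype(int)-28)<6)&(hsv[...,1]>100)&(hsv[...,2]>185)).astype(np.uint8)
    if kind=='white': return ((hsv[...,1]<22)&(hsv[...,2]>200)).astype(np.uint8)
    if kind=='black': return (hsv[...,2]<28).astype(np.uint8)
def rects(c,kind,z,amin=30,box=None):
    m=maskimg(c,kind)
    if box:
        k=np.zeros_like(m);k[box[1]:box[3],box[0]:box[2]]=1;m&=k
    out=[]
    cs,_=cv2.findContours(m,cv2.RETR_EXTERNAL,cv2.CHAIN_APPROX_NONE)
    for q in cs:
        if cv2.contourArea(q)<amin: continue
        P=np.array([onz(c,u,v,z)[:2] for u,v in q[:,0]],np.float32)
        r=cv2.minAreaRect(P*1000)
        M=cv2.moments(P*1000)
        out.append((np.round(q[:,0].mean(0)),np.round(r[0],1),np.round(r[1],1),round(r[2],1),np.round([M['m10']/M['m00'],M['m01']/M['m00']],1)))
    return out
E
python3 - <<'E'
from m import *
for n,bs in [('scene',{'y':(255,165,380,245),'w':(215,180,250,205),'p':(300,180,365,245),'k':(390,225,425,260)}),('side',{'y':(290,190,345,292),'w':(365,268,405,300),'p':(275,180,345,230),'k':(262,140,292,165)})]:
    c=load(n+'0.png' if 0 else n+'0.npy')
    for k,kind,z in [('y','yellowtop',.026),('y','yellowtop',.038),('w','white',.026),('p','white',.012),('k','black',.08)]:
        for r in rects(c,kind,z,20,bs[k]): print(n,k,z,*r)
E
```

```text
scene y 0.026 [333. 217.] [496.8  39.3] [48.6 66.6] 87.7 [495.9  41. ]
scene y 0.026 [277. 179.] [ 434.9 -251.3] [48.2 66.4] 71.1 [ 435.  -251.1]
scene y 0.038 [333. 217.] [508.4  45.7] [48.  65.9] 87.7 [507.6  47.4]
scene y 0.038 [277. 179.] [ 447.3 -241.4] [47.6 65.6] 71.1 [ 447.4 -241.2]
scene w 0.026 [231. 192.] [ 590.4 -345.4] [71.  58.4] 2.5 [ 590.4 -345.6]
scene p 0.012 [316. 240.] [612.   44.6] [23.4 26.7] 34.1 [612.6  45.1]
scene p 0.012 [338. 228.] [515.4  66.6] [ 55.7 173. ] 82.6 [523.9  78. ]
scene k 0.08 [406. 242.] [519.6 319.8] [19.3 78.4] 87.1 [520.1 319.9]
side y 0.026 [325. 278.] [ 433.5 -251.9] [50.2 67.8] 71.2 [ 434.1 -252.2]
side y 0.026 [306. 203.] [511.   54.9] [49.4 67. ] 86.1 [510.9  55.2]
side y 0.038 [325. 278.] [ 430.1 -258.7] [49.7 67.2] 71.2 [ 430.6 -259. ]
side y 0.038 [306. 203.] [506.8  45.2] [49.  66.4] 86.1 [506.7  45.5]
side w 0.026 [385. 282.] [ 590.8 -344.9] [73.9 58. ] 3.3 [ 590.9 -344.7]
side p 0.012 [309. 208.] [515.8  47.2] [ 97.1 153.3] 82.0 [519.1  45.3]
side k 0.08 [275. 151.] [490.4 293.5] [45.8 54. ] 84.4 [490. 290.]
```

```bash
cat >> h.py <<'E'
from scipy.spatial.transform import Rotation as Ro
def here():
    o=status.get_obs(); R=Ro.from_quat(o['ee_rot']).as_matrix()
    print('t',round(o['clock'],2),'p',np.round(o['position'],4),'yaw',round(np.degrees(np.arctan2(R[1,0],R[0,0])),2),'tilt',np.round(R[:2,2],4),'F',np.round(o['ft_force'],1),'w',round(o['grip_width'],3),'j',np.round(o['joint_pos'],2))
    return o,R
def to(x,y,z,yaw=None):
    """after-turn shift in units, turn first"""
    o,R=here(); 
    if yaw is not None:
        cur=np.degrees(np.arctan2(R[1,0],R[0,0])); dy=(yaw-cur+180)%360-180
        print('turn units az',round(-dy/5,2)); a=np.radians(yaw)
        Rt=np.array([[np.cos(a),np.sin(a),0],[np.sin(a),-np.cos(a),0],[0,0,-1]]).T
        Rt=np.column_stack([[np.cos(a),np.sin(a),0],[np.sin(a),-np.cos(a),0],[0,0,-1]])
        print('tilt-fix rotvec units now',np.round(Ro.from_matrix(R.T@Rt).as_rotvec()/np.radians(5),2))
    else: Rt=R
    d=np.array([x,y,z])-o['position']; print('shift units after turn',np.round(Rt.T@d/.05,2),' with present axes',np.round(R.T@d/.05,2))
E
python3 -c "
from h import *
to(.5,.047,.405)"
```

```text
t 0.15 p [0.2415 0.5764 0.4041] yaw 67.27 tilt [-0.0003 -0.001 ] F [-0.7  0.2  0. ] w 0.999 j [-1.2   0.33 -0.06  1.46  0.02  1.35 -0.09]
shift units after turn [-7.77  8.86 -0.01]  with present axes [-7.77  8.86 -0.01]
```

Call:
servo_tool(
  motion=[
    [[-0.65, 0.74, 0, 0, 0, 0], [-0.65, 0.74, 0, 0, 0, 0], [-0.65, 0.74, 0, 0, 0, 0], [-0.65, 0.74, 0, 0, 0, 0], [-0.65, 0.74, 0, 0, 0, 0], [-0.65, 0.74, 0, 0, 0, 0], [-0.65, 0.74, 0, 0, 0, 0], [-0.65, 0.74, 0, 0, 0, 0], [-0.65, 0.74, 0, 0, 0, 0], [-0.65, 0.74, 0, 0, 0, 0], [-0.65, 0.74, 0, 0, 0, 0], [-0.65, 0.74, 0, 0, 0, 0]],
  ],
)

```text
clock: 1.35
position: [0.501, 0.0401, 0.4007]
ee_rot: [0.829, 0.559, -0.002, -0.001]
ft_force: [1.6, 0.5, 0.8]
grip_width: 0.999
```

Tracks well. Look at the press from above.

```bash
python3 - <<'E'
from h import *
here(); snap('wrist','w1.png')
E
```

```text
t 1.35 p [0.501  0.0401 0.4007] yaw 67.99 tilt [-0.004  -0.0004] F [1.6 0.5 0.8] w 0.999 j [-0.57  0.05  0.42  1.8  -0.02  1.29  1.04]
```

View pics/w1.png

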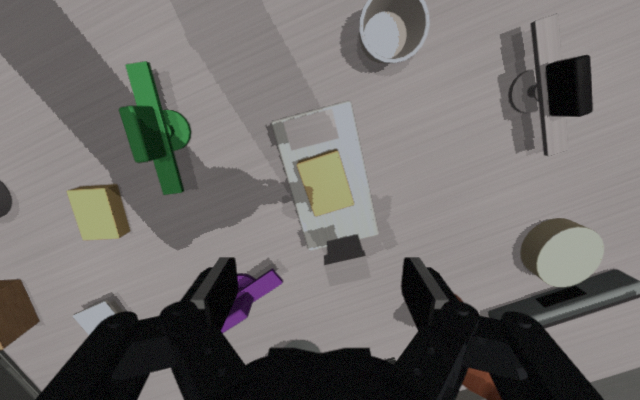

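```bash
python3 - <<'E'
from m import *
c=load('w1.npy')
i=cv2.imread('pics/w1.png'); cv2.imwrite('pics/z3.png',cv2.resize(i[90:270,250:400],(750,600) if 0 else (600,720))[:600]) 
cv2.imwrite('pics/z3.png',cv2.resize(i[90:265,250:400],None,fx=3.4,fy=3.4))
for r in rects(c,'yellowtop',.038,100): print(*r)
for r in rects(c,'yellowtop',.026,100): print(*r)
g=cv2.cvtColor(c['color'],cv2.COLOR_RGB2HSV); print(g[140,340],g[140,300],g[60,560],g[60,540],g[50,250])
print(c['extrinsics'])
E
```

```text
[107  13 175] [  0  11 140] [175  18  83] [  0  10 153] [  8  15 133]
[[ 3.74288887e-01  8.82673567e-01  2.84244970e-01  4.27631417e-01]
 [ 9.27311722e-01 -3.55975951e-01 -1.15646410e-01  6.99252887e-02]
 [-8.93655495e-04  3.06868859e-01 -9.51751388e-01  3.69035340e-01]
 [ 0.00000000e+00  0.00000000e+00  0.00000000e+00  1.00000000e+00]]
```

View pics/z3.png

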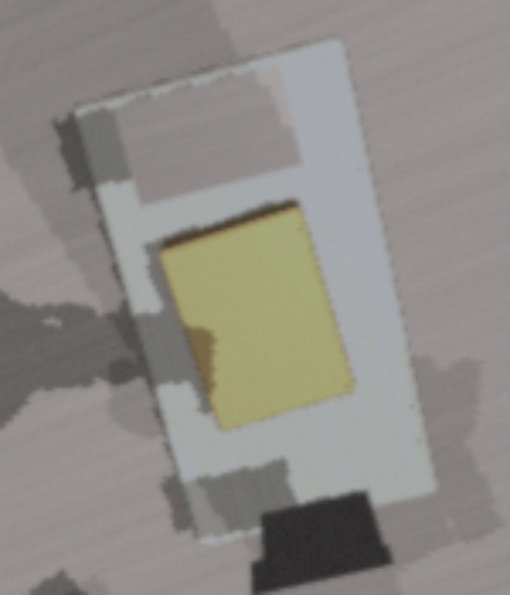

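```bash
python3 - <<'E'
from m import *
c=load('w1.npy')
P=[onz(c,250+u/3.4,90+v/3.4,.012)[:2]*1000 for u,v in [(77,108),(342,40),(437,490),(198,543)]]
P=np.array(P);print(P.round(1),P.mean(0).round(1))
L=[np.linalg.norm(P[i]-P[(i+1)%4]).round(1) for i in range(4)];print(L)
print(np.degrees(np.arctan2(*(P[2]-P[1])[::-1])),np.degrees(np.arctan2(*(P[3]-P[0])[::-1])))
Q=np.array([onz(c,250+u/3.4,90+v/3.4,.038)[:2]*1000 for u,v in [(161,250),(300,205),(354,388),(222,430)]])
print(Q.round(1),Q.mean(0).round(1));print(np.degrees(np.arctan2(*(Q[2]-Q[1])[::-1])),np.degrees(np.arctan2(*(Q[3]-Q[0])[::-1])),[np.linalg.norm(Q[i]-Q[(i+1)%4]).round(1) for i in range(4)])
# side-view check
c=load('side0.npy'); print([onz(c,270+u/5,175+v/5,.012)[:2].round(4) for u,v in [(50,145),(88,242),(330,181),(286,87)]])
E
```

```text
[[417.3  13.5]
 [431.1 108.2]
 [604.7  85.1]
 [590.6 -12.4]] [510.9  48.6]
[np.float64(95.7), np.float64(175.1), np.float64(98.6), np.float64(175.2)]
-7.560824286322748 -8.50326934092351
[[471.5  24.6]
 [475.   74.1]
 [542.9  69. ]
 [540.1  19.1]] [507.4  46.7]
-4.343505539296957 -4.5530059965064265 [np.float64(49.7), np.float64(68.1), np.float64(49.9), np.float64(68.8)]
[array([0.4288, 0.1007]), array([0.418 , 0.0085]), array([ 0.5905, -0.0153]), array([0.6025, 0.0775])]
```

```bash
python3 -c "
from h import *
to(.5906,-.345,.30,93)"
```

```text
t 1.4 p [0.5031 0.032  0.4009] yaw 67.49 tilt [-0.0021 -0.0035] F [-2.  -7.9 -1. ] w 1.001 j [-0.57  0.06  0.43  1.8  -0.02  1.29  1.05]
turn units az -5.1
tilt-fix rotvec units now [-0.02  0.04 -5.1 ]
shift units after turn [-7.62  1.35  2.02]  with present axes [-6.29  4.5   2.04]
```

Call:
servo_tool(
  motion=[
    [[0, 0, 0, 0, 0, -1], [0, 0, 0, 0, 0, -1], [0, 0, 0, 0, 0, -1], [0, 0, 0, 0, 0, -1], [0, 0, 0, 0, 0, -1], [-0.95, 0.17, 0.25, 0, 0, 0], [-0.95, 0.17, 0.25, 0, 0, 0], [-0.95, 0.17, 0.25, 0, 0, 0], [-0.95, 0.17, 0.25, 0, 0, 0], [-0.95, 0.17, 0.25, 0, 0, 0], [-0.95, 0.17, 0.25, 0, 0, 0], [-0.95, 0.17, 0.25, 0, 0, 0]],
  ],
  jaw=0,
  force=40,
)

```text
clock: 2.6
position: [0.5849, -0.2981, 0.3122]
ee_rot: [0.681, 0.732, -0.0, 0.0]
ft_force: [1.0, 0.5, 1.2]
grip_width: 1.002
```

Call:
servo_tool(
  motion=[
    [[-0.95, 0.17, 0.25, 0, 0, 0], [0, 0, 0, 0, 0, 0]],
  ],
)

```text
clock: 2.8
position: [0.5946, -0.3513, 0.2956]
ee_rot: [0.684, 0.73, -0.003, -0.001]
ft_force: [-1.1, 0.8, 0.9]
grip_width: 1.001
```

```bash
python3 - <<'E'
from h import *
to(.5906,-.345,.182,93); snap('wrist','w2.png')
E
```

```text
t 2.8 p [ 0.5946 -0.3513  0.2956] yaw 93.71 tilt [-0.0062 -0.0029] F [-1.1  0.8  0.9] w 1.001 j [ 0.07  0.61  0.59  1.42 -0.34  1.22  2.32]
turn units az 0.14
tilt-fix rotvec units now [-0.07  0.03  0.14]
shift units after turn [ 0.13 -0.07  2.27]  with present axes [ 0.14 -0.06  2.27]
```

View pics/w2.png

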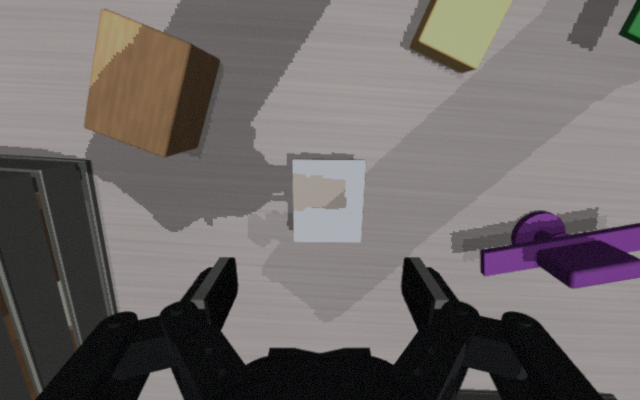

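```bash
python3 - <<'E'
from m import *
c=load('w2.npy')
Q=np.array([onz(c,u,v,.026)[:2]*1000 for u,v in [(293,159),(365.5,160),(361,242),(294.5,242)]])
print(Q.round(1),Q.mean(0).round(1));print([np.degrees(np.arctan2(*(Q[a]-Q[b])[::-1])).round(1) for a,b in [(2,1),(3,0),(1,0),(2,3)]],[np.linalg.norm(Q[i]-Q[(i+1)%4]).round(1) for i in range(4)])
to(.5905,-.3445,.182,93)
E
```

```text
[[ 554.  -376.2]
 [ 550.9 -315.9]
 [ 625.7 -311.4]
 [ 629.7 -372. ]] [ 590.1 -343.8]
[np.float64(3.4), np.float64(3.2), np.float64(93.0), np.float64(93.8)] [np.float64(60.4), np.float64(74.9), np.float64(60.7), np.float64(75.8)]
t 2.85 p [ 0.5954 -0.3486  0.2966] yaw 93.83 tilt [-0.0048 -0.0013] F [-1.2  0.  -0.2] w 1.001 j [ 0.06  0.6   0.59  1.42 -0.34  1.22  2.32]
turn units az 0.17
tilt-fix rotvec units now [-0.06  0.01  0.17]
shift units after turn [ 0.09 -0.09  2.29]  with present axes [ 0.09 -0.08  2.29]
```

Agrees at (590, -344), yaw 3.3°. Descend.

Call:
servo_tool(
  motion=[
    [[0.05, -0.05, 0.5, -0.06, 0, 0.1], [0.04, -0.04, 0.5, 0, 0, 0], [0, 0, 0.5, 0, 0, 0], [0, 0, 0.4, 0, 0, 0], [0, 0, 0.3, 0, 0, 0], [0, 0, 0, 0, 0, 0]],
  ],
)

```text
clock: 3.45
position: [0.5929, -0.3383, 0.1843]
ee_rot: [0.684, 0.729, 0.002, 0.001]
ft_force: [-0.4, -0.0, 0.1]
grip_width: 1.003
```

```bash
python3 - <<'E'
from h import *
to(.5903,-.3442,.180,93.3); snap('wrist','w3.png'); snap('side','s3.png')
i=cv2.imread('pics/s3.png');cv2.imwrite('pics/z4.png',cv2.resize(i[220:340,310:470],None,fx=5,fy=5))
E
```

```text
t 3.45 p [ 0.5929 -0.3383  0.1843] yaw 93.64 tilt [0.0041 0.0022] F [-0.4 -0.   0.1] w 1.003 j [ 0.08  0.7   0.53  1.52 -0.4   1.02  2.35]
turn units az 0.07
tilt-fix rotvec units now [ 0.05 -0.02  0.07]
shift units after turn [-0.11 -0.06  0.09]  with present axes [-0.11 -0.06  0.09]
```

View pics/w3.png

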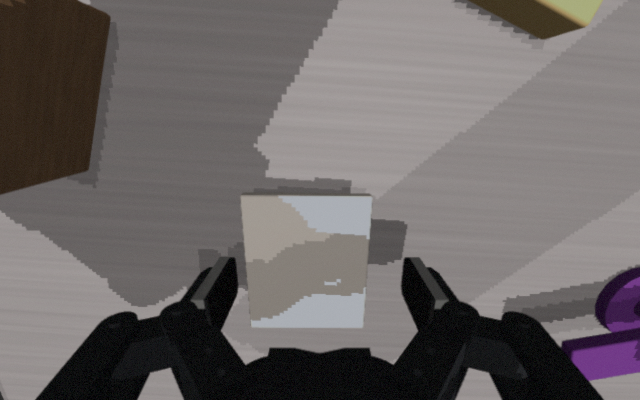

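View pics/z4.png

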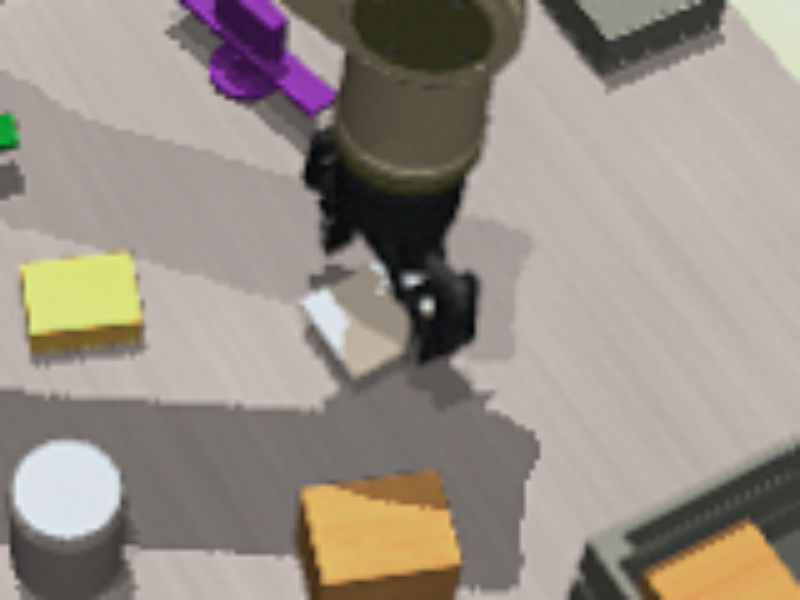

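Call:
servo_tool(
  motion=[
    [[-0.11, -0.06, 0.09, 0.05, 0, 0.07], [0, 0, 0, 0, 0, 0], [0, 0, 0, 0, 0, 0]],
  ],
  jaw=40,
)

```text
clock: 3.85
position: [0.5917, -0.346, 0.1853]
ee_rot: [0.687, 0.727, 0.002, 0.003]
ft_force: [0.1, 0.7, 1.0]
grip_width: 0.844
```

```bash
python3 - <<'E'
from h import *
to(.5903,-.3442,.180,93.3); snap('wrist','w4.png')
E
```

```text
t 3.85 p [ 0.5917 -0.346   0.1853] yaw 93.24 tilt [ 0.0066 -0.0019] F [0.1 0.7 1. ] w 0.844 j [ 0.09  0.7   0.54  1.52 -0.4   1.02  2.35]
turn units az -0.01
tilt-fix rotvec units now [ 0.07  0.03 -0.01]
shift units after turn [ 0.04 -0.03  0.11]  with present axes [ 0.04 -0.03  0.11]
```

View pics/w4.png

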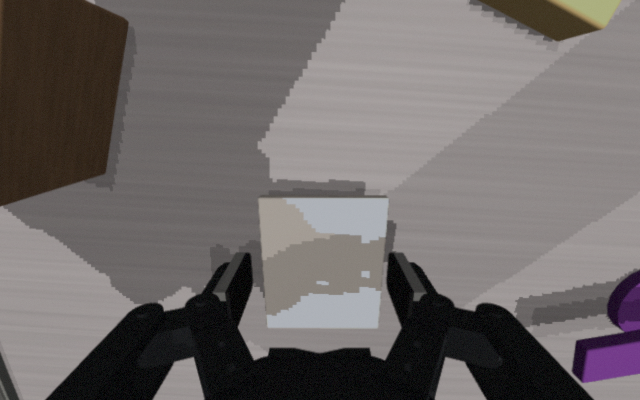

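```bash
python3 - <<'E'
from m import *
c=load('w4.npy'); o=status.get_obs(); R=Ro.from_quat(o['ee_rot']).as_matrix(); p=o['position']
for d in (.155,.16,.165,.17,.175):
    print(d,[proj(c,p+R@[s*.036,t*.011,d]).round(0).tolist() for s in(-1,1) for t in (-1,1)])
E
```

```text
0.155 [[244.0, 258.0], [248.0, 297.0], [393.0, 258.0], [389.0, 297.0]]
0.16 [[246.0, 253.0], [250.0, 291.0], [390.0, 253.0], [387.0, 291.0]]
0.165 [[249.0, 248.0], [252.0, 285.0], [388.0, 249.0], [385.0, 285.0]]
0.17 [[251.0, 244.0], [254.0, 280.0], [386.0, 244.0], [383.0, 280.0]]
0.175 [[253.0, 240.0], [256.0, 275.0], [384.0, 240.0], [381.0, 275.0]]
```

Call:
servo_tool(
  motion=[
    [[0.04, -0.03, 0.16, 0.07, 0, 0], [0, 0, 0.02, 0, 0, 0], [0, 0, 0, 0, 0, 0]],
  ],
)

```text
clock: 4.2
position: [0.5899, -0.3442, 0.176]
ee_rot: [0.687, 0.727, -0.001, 0.001]
ft_force: [-0.5, 0.2, 0.1]
grip_width: 0.843
```

```bash
python3 - <<'E'
from h import *
to(.5903,-.3442,.177,93.3)
E
```

```text
t 4.2 p [ 0.5899 -0.3442  0.176 ] yaw 93.22 tilt [ 0.0005 -0.0026] F [-0.5  0.2  0.1] w 0.843 j [ 0.09  0.71  0.53  1.53 -0.4   1.01  2.35]
turn units az -0.02
tilt-fix rotvec units now [ 0.    0.03 -0.02]
shift units after turn [-0.    0.01 -0.02]  with present axes [-0.    0.01 -0.02]
```

Call:
servo_tool(
  motion=[
    [[0, 0, 0, 0, 0, 0], [0, 0, 0, 0, 0, 0], [0, 0, 0, 0, 0, 0], [0, 0, 0, 0, 0, 0], [0, 0, -0.2, 0, 0, 0], [0, 0, -0.4, 0, 0, 0], [0, 0, 0, 0, 0, 0]],
  ],
  jaw=255,
  force=40,
)

```text
clock: 4.9
position: [0.5899, -0.3441, 0.2078]
ee_rot: [0.687, 0.727, -0.001, 0.001]
ft_force: [1.0, -0.9, -1.1]
grip_width: 0.714
```

```bash
python3 - <<'E'
from h import *
to(.51,.0465,.33,86); snap('wrist','w5.png')
E
```

```text
t 4.9 p [ 0.5899 -0.3441  0.2078] yaw 93.22 tilt [-0.     -0.0025] F [ 1.  -0.9 -1.1] w 0.714 j [ 0.08  0.68  0.55  1.51 -0.38  1.06  2.34]
turn units az 1.44
tilt-fix rotvec units now [-0.    0.03  1.44]
shift units after turn [ 7.68 -2.14 -2.44]  with present axes [ 7.88 -1.16 -2.46]
```

View pics/w5.png

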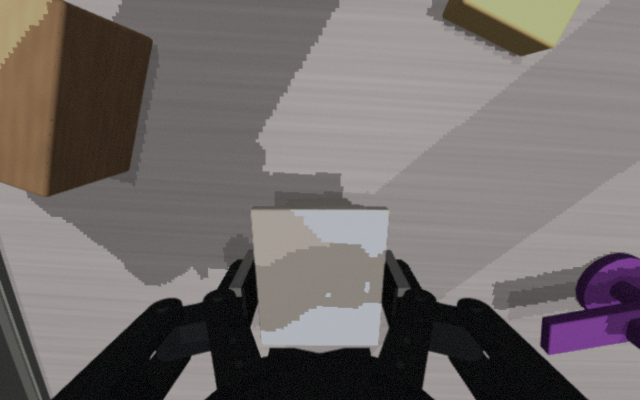

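```bash
python3 - <<'E'
from m import *
c=load('w5.npy'); o=status.get_obs(); R=Ro.from_quat(o['ee_rot']).as_matrix(); p=o['position']
Q=np.array([R.T@(onz(c,u,v,p[2]-.150)-p) for u,v in [(251,208),(389,209),(378.5,346),(261.5,346.5)]])
print((Q*1000).round(1),(Q.mean(0)*1000).round(1))
E
```

```text
[[-30.6 -37.3 150.1]
 [ 30.4 -36.9 150. ]
 [ 30.9  39.7 149.9]
 [-31.   40.2 150. ]] [-1.0e-01  1.4e+00  1.5e+02]
```

Call:
servo_tool(
  motion=[
    [[0, 0, -0.6, 0, 0, 1], [0, 0, -0.7, 0, 0, 0.5], [0.4, -0.1, -0.7, 0, 0, 0], [0.8, -0.25, -0.4, 0, 0, 0], [0.95, -0.27, 0, 0, 0, 0], [0.95, -0.27, 0, 0, 0, 0], [0.95, -0.27, 0, 0, 0, 0], [0.95, -0.27, 0, 0, 0, 0], [0.95, -0.27, 0, 0, 0, 0], [0.85, -0.23, 0, 0, 0, 0], [0.5, -0.13, 0, 0, 0, 0], [0.3, -0.05, 0, 0, 0, 0]],
  ],
)

```text
clock: 6.15
position: [0.5099, 0.0534, 0.3245]
ee_rot: [0.736, 0.677, -0.003, -0.003]
ft_force: [-0.1, -0.8, -0.2]
grip_width: 0.716
```

```bash
python3 - <<'E'
from h import *
to(.508,.0465,.30,85.5)
E
```

```text
t 6.15 p [0.5099 0.0534 0.3245] yaw 85.25 tilt [-0.0078 -0.0001] F [-0.1 -0.8 -0.2] w 0.716 j [-0.67  0.15  0.53  1.88 -0.09  1.14  1.37]
turn units az -0.05
tilt-fix rotvec units now [-0.09  0.01 -0.05]
shift units after turn [-0.14 -0.03  0.49]  with present axes [-0.14 -0.02  0.49]
```

Call:
servo_tool(
  motion=[
    [[-0.14, -0.06, 0.3, -0.09, 0, -0.05], [0, 0, 0.6, 0, 0, 0], [0, 0, 0.5, 0, 0, 0], [0, 0, 0.4, 0, 0, 0], [0, 0, 0.25, 0, 0, 0], [0, 0, 0, 0, 0, 0]],
  ],
)

```text
clock: 6.75
position: [0.5046, 0.0514, 0.2173]
ee_rot: [0.732, 0.682, 0.0, -0.0]
ft_force: [-0.4, 0.7, -0.6]
grip_width: 0.714
```

```bash
python3 - <<'E'
from h import *
to(.506,.0465,.1945,85.5); snap('wrist','w6.png');snap('side','s6.png')
i=cv2.imread('pics/s6.png');cv2.imwrite('pics/z6.png',cv2.resize(i[130:250,230:390],None,fx=5,fy=5))
E
```

```text
t 6.75 p [0.5046 0.0514 0.2173] yaw 85.97 tilt [-0.0001  0.0012] F [-0.4  0.7 -0.6] w 0.714 j [-0.63  0.29  0.5   1.99 -0.18  0.9   1.46]
turn units az 0.09
tilt-fix rotvec units now [-0.   -0.01  0.09]
shift units after turn [-0.09  0.04  0.46]  with present axes [-0.1   0.04  0.46]
```

View pics/w6.png

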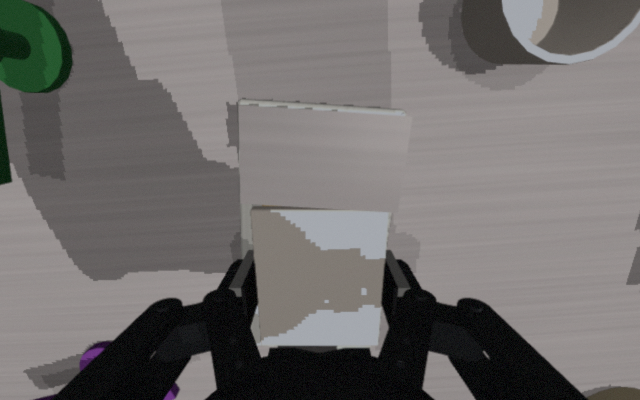

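View pics/z6.png

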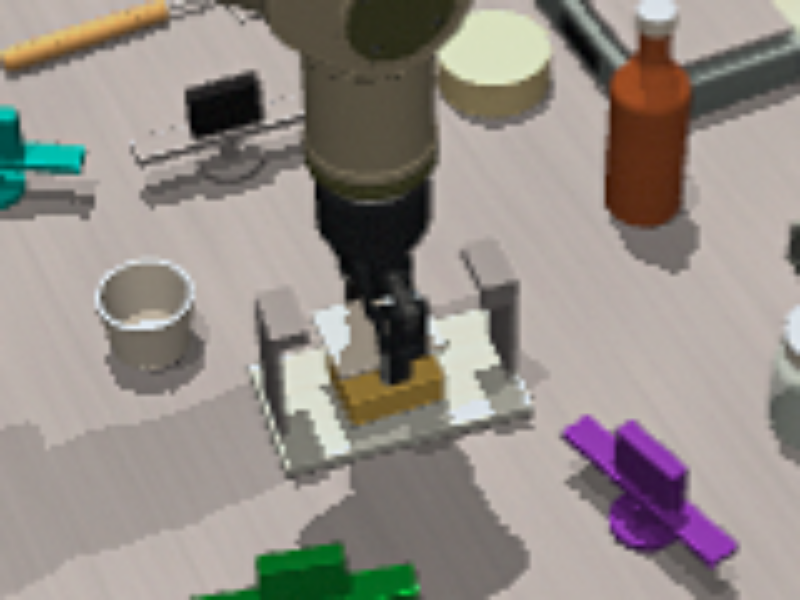

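Call:
servo_tool(
  motion=[
    [[-0.1, 0.04, 0.1, 0, 0, 0.08], [0, 0, 0.1, 0, 0, 0], [0, 0, 0, 0, 0, 0]],
  ],
)

```text
clock: 7.15
position: [0.5083, 0.0458, 0.2107]
ee_rot: [0.734, 0.679, 0.004, 0.001]
ft_force: [0.5, -0.0, -1.6]
grip_width: 0.711
```

```bash
python3 - <<'E'
from h import *
to(.506,.0465,.1945,85.5)
E
```

```text
t 7.15 p [0.5083 0.0458 0.2107] yaw 85.51 tilt [0.0065 0.0035] F [ 0.5 -0.  -1.6] w 0.711 j [-0.62  0.31  0.5   1.99 -0.19  0.88  1.48]
turn units az 0.0
tilt-fix rotvec units now [ 0.07 -0.05  0.  ]
shift units after turn [ 0.01 -0.05  0.32]  with present axes [ 0.01 -0.05  0.32]
```

Call:
servo_tool(
  motion=[
    [[0, -0.05, 0.1, 0.07, -0.05, 0], [0, 0, 0.1, 0, 0, 0], [0, 0, 0.06, 0, 0, 0], [0, 0, 0, 0, 0, 0]],
  ],
)

```text
clock: 7.55
position: [0.5058, 0.0461, 0.197]
ee_rot: [0.734, 0.679, -0.0, 0.0]
ft_force: [0.0, 0.3, -0.9]
grip_width: 0.711
```

```bash
python3 - <<'E'
from h import *
to(.506,.0465,.1945,85.5)
E
```

```text
t 7.55 p [0.5058 0.0461 0.197 ] yaw 85.51 tilt [ 0.0002 -0.0003] F [ 0.   0.3 -0.9] w 0.711 j [-0.62  0.33  0.49  2.   -0.2   0.86  1.48]
turn units az 0.0
tilt-fix rotvec units now [0. 0. 0.]
shift units after turn [0.01 0.   0.05]  with present axes [0.01 0.   0.05]
```

Call:
servo_tool(
  motion=[
    [[0, 0, 0.04, 0, 0, 0], [0, 0, 0.02, 0, 0, 0], [0, 0, 0, 0, 0, 0]],
  ],
)

```text
clock: 7.85
position: [0.5059, 0.0462, 0.1941]
ee_rot: [0.734, 0.679, -0.0, 0.0]
ft_force: [-1.5, -0.3, 2.6]
grip_width: 0.714
```

Call:
servo_tool(
  motion=[
    [[0, 0, 0, 0, 0, 0], [0, 0, 0, 0, 0, 0], [0, 0, 0, 0, 0, 0], [0, 0, 0, 0, 0, 0]],
  ],
  jaw=20,
)

```text
clock: 8.25
position: [0.5061, 0.0462, 0.1943]
ee_rot: [0.734, 0.679, 0.0, 0.0]
ft_force: [0.1, 0.1, -0.1]
grip_width: 0.926
```

Call:
servo_tool(
  motion=[
    [[0, 0, -0.3, 0, 0, 0], [0, 0, -0.6, 0, 0, 0], [0, 0, -0.8, 0, 0, 0], [0, 0, -0.8, 0, 0, 0], [0, 0, -0.5, 0, 0, 0], [0, 0, 0, 0, 0, 0]],
  ],
)

```text
clock: 8.85
position: [0.5054, 0.0459, 0.349]
ee_rot: [0.734, 0.679, -0.001, -0.0]
ft_force: [-0.5, 0.4, -0.6]
grip_width: 0.922
```

```bash
python3 - <<'E'
from h import *
to(.4345,-.2517,.34,71); snap('wrist','w7.png')
E
```

```text
t 8.85 p [0.5054 0.0459 0.349 ] yaw 85.48 tilt [-0.0018 -0.0015] F [-0.5  0.4 -0.6] w 0.922 j [-0.68  0.11  0.54  1.87 -0.06  1.18  1.37]
turn units az 2.9
tilt-fix rotvec units now [-0.02  0.02  2.9 ]
shift units after turn [-6.09  0.6   0.18]  with present axes [-6.05 -0.94  0.19]
```

View pics/w7.png

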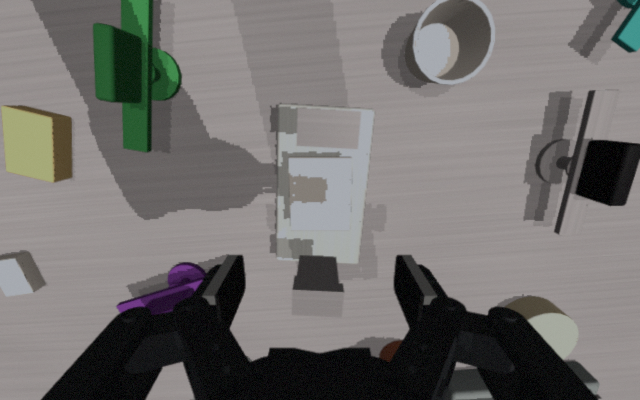

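```bash
python3 - <<'E'
from h import *
i=cv2.imread('pics/w7.png');cv2.imwrite('pics/z7.png',cv2.resize(i[95:270,260:390],None,fx=3.4,fy=3.4,interpolation=cv2.INTER_CUBIC))
i=cv2.imread('pics/w7.png');cv2.imwrite('pics/z8.png',cv2.resize(i[80:240,520:640],None,fx=3.6,fy=3.6,interpolation=cv2.INTER_CUBIC))
E
```

```text
(no output)
```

View pics/z7.png

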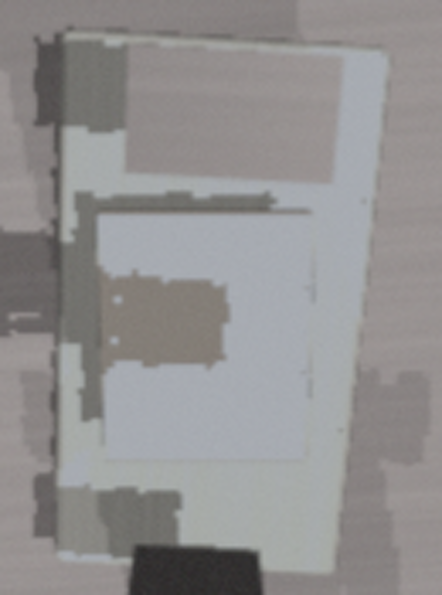

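View pics/z8.png

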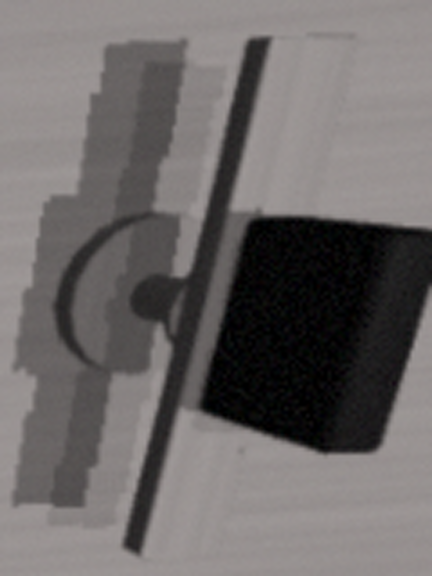

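```bash
python3 - <<'E'
from m import *
c=load('w7.npy')
def quad(n,ps,z,ox,oy,s):
    P=np.array([onz(c,ox+u/s,oy+v/s,z)[:2]*1000 for u,v in ps]); print(n,P.round(1).tolist(),P.mean(0).round(1),[np.linalg.norm(P[i]-P[(i+1)%4]).round(1) for i in range(4)],[np.degrees(np.arctan2(*(P[a]-P[b])[::-1])).round(1) for a,b in [(2,1),(3,0)]])
quad('base',[(62,33),(388,52),(333,572),(57,560)],.012,260,95,3.4)
quad('sheet',[(97,212),(312,212),(307,460),(103,460)],.044,260,95,3.4)
quad('ledge-',[(125,45),(345,55),(333,183),(126,172)],.111,260,95,3.4)
for u,v in [(270,38),(355,36),(145,555)]: print(onz(c,520+u/3.6,80+v/3.6,.040)[:2]*1000)
# ledge in side view s6 (z6: crop 230,130 x5)
c=load('s6.npy')
# -x ledge top corners approx
for n,ps in [('L-',[(258,295),(293,288),(308,330),(268,340)]),('L+',[(463,248),(500,240),(517,283),(480,292)])]: quad(n,ps,.111,230,130,5)
E
```

```text
base [[417.3, 11.2], [430.2, 107.7], [604.1, 84.9], [591.8, -12.0]] [510.9  48. ] [np.float64(97.4), np.float64(175.4), np.float64(97.6), np.float64(176.0)] [np.float64(-7.5), np.float64(-7.6)]
sheet [[466.4, 19.6], [471.1, 79.7], [546.4, 74.9], [541.6, 13.0]] [506.4  46.8] [np.float64(60.3), np.float64(75.4), np.float64(62.1), np.float64(75.4)] [np.float64(-3.6), np.float64(-5.0)]
ledge- [[423.6, 36.9], [429.0, 81.0], [454.4, 77.6], [448.8, 34.5]] [439.   57.5] [np.float64(44.4), np.float64(25.7), np.float64(43.5), np.float64(25.3)] [np.float64(-7.6), np.float64(-5.3)]
[426.91773191 306.74962931]
[427.825617   329.27222801]
[570.64831587 299.6924205 ]
L- [[431.4, 76.9], [455.0, 72.5], [448.8, 33.3], [421.6, 36.7]] [439.2  54.9] [np.float64(24.0), np.float64(39.7), np.float64(27.4), np.float64(41.4)] [np.float64(-99.0), np.float64(-103.7)]
L+ [[573.6, 56.0], [599.6, 51.8], [591.7, 10.8], [565.8, 14.3]] [582.7  33.2] [np.float64(26.3), np.float64(41.7), np.float64(26.2), np.float64(42.5)] [np.float64(-100.8), np.float64(-100.6)]
```

Call:
servo_tool(
  motion=[
    [[0, 0, 0, 0, 0, 1], [0, 0, 0, 0, 0, 1], [0, 0, 0, 0, 0, 0.9], [-0.95, 0.1, 0.02, 0, 0, 0], [-0.95, 0.1, 0.02, 0, 0, 0], [-0.95, 0.1, 0.02, 0, 0, 0], [-0.95, 0.1, 0.2, 0, 0, 0], [-0.95, 0.1, 0.3, 0, 0, 0], [-0.85, 0.08, 0.3, 0, 0, 0], [-0.4, 0.02, 0.2, 0, 0, 0], [0, 0, 0, 0, 0, 0]],
  ],
)

```text
clock: 10.0
position: [0.4263, -0.2534, 0.2837]
ee_rot: [0.816, 0.578, -0.008, -0.003]
ft_force: [-0.2, 0.8, -0.8]
grip_width: 0.923
```

```bash
python3 - <<'E'
from h import *
to(.4343,-.2517,.174,71); snap('wrist','w8.png')
E
```

```text
t 10.0 p [ 0.4263 -0.2534  0.2837] yaw 70.63 tilt [-0.0158 -0.0048] F [-0.2  0.8 -0.8] w 0.923 j [-0.3   0.2   0.82  1.97 -0.15  1.05  1.82]
turn units az -0.07
tilt-fix rotvec units now [-0.15  0.11 -0.07]
shift units after turn [0.08 0.14 2.19]  with present axes [0.11 0.17 2.19]
```

View pics/w8.png

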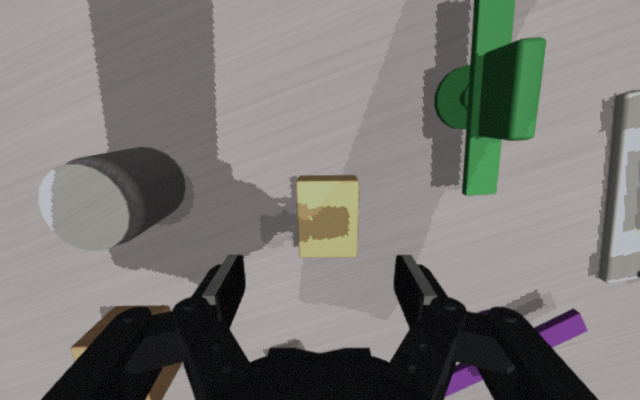

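```bash
python3 - <<'E'
from m import *
c=load('w8.npy')
P=np.array([onz(c,u,v,.026)[:2]*1000 for u,v in [(297,181),(359,181),(358,257),(299.5,258)]])
print(P.round(1),P.mean(0).round(1),[np.degrees(np.arctan2(*(P[a]-P[b])[::-1])).round(1) for a,b in [(2,1),(3,0)]])
E
```

```text
[[ 393.2 -263. ]
 [ 409.7 -215.6]
 [ 474.9 -236.3]
 [ 459.  -285.4]] [ 434.2 -250.1] [np.float64(-17.7), np.float64(-18.8)]
```

Call:
servo_tool(
  motion=[
    [[0.1, 0.16, 0.4, -0.15, 0.11, -0.07], [0, 0, 0.5, 0, 0, 0], [0, 0, 0.5, 0, 0, 0], [0, 0, 0.3, 0, 0, 0], [0, 0, 0, 0, 0, 0]],
  ],
  jaw=30,
)

```text
clock: 10.55
position: [0.4388, -0.2439, 0.1951]
ee_rot: [0.812, 0.584, 0.001, -0.001]
ft_force: [0.3, 0.5, -0.2]
grip_width: 0.876
```

```bash
python3 - <<'E'
from h import *
to(.4343,-.2517,.174,71)
E
```

```text
t 10.55 p [ 0.4388 -0.2439  0.1951] yaw 71.46 tilt [0.0003 0.0032] F [ 0.3  0.5 -0.2] w 0.876 j [-0.22  0.37  0.74  2.02 -0.33  0.87  1.94]
turn units az 0.09
tilt-fix rotvec units now [-0.01 -0.04  0.09]
shift units after turn [-0.18 -0.03  0.42]  with present axes [-0.18 -0.04  0.42]
```

Call:
servo_tool(
  motion=[
    [[-0.16, -0.03, 0, 0, 0, 0.05], [0, 0, 0.2, 0, 0, 0], [0, 0, 0.15, 0, 0, 0], [0, 0, 0.05, 0, 0, 0], [0, 0, 0, 0, 0, 0]],
  ],
)

```text
clock: 11.05
position: [0.4362, -0.25, 0.1755]
ee_rot: [0.812, 0.583, 0.002, -0.0]
ft_force: [0.6, -0.0, 0.4]
grip_width: 0.882
```

```bash
python3 - <<'E'
from h import *
to(.4343,-.251,.173,71.3); snap('wrist','w9.png')
E
```

```text
t 11.05 p [ 0.4362 -0.25    0.1755] yaw 71.36 tilt [0.0032 0.0035] F [ 0.6 -0.   0.4] w 0.882 j [-0.19  0.41  0.72  2.03 -0.37  0.83  1.98]
turn units az 0.01
tilt-fix rotvec units now [ 0.02 -0.05  0.01]
shift units after turn [-0.03 -0.03  0.05]  with present axes [-0.03 -0.03  0.05]
```

View pics/w9.png

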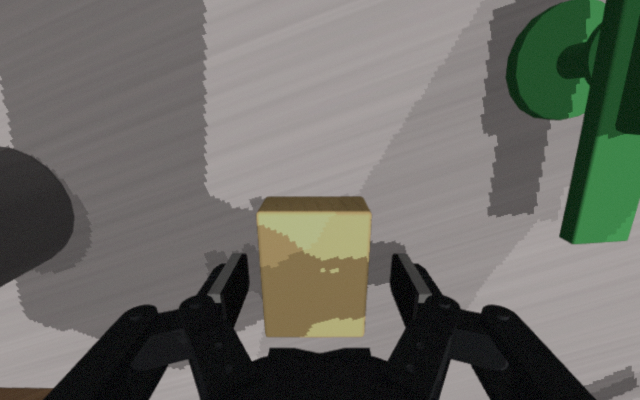

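Call:
servo_tool(
  motion=[
    [[-0.03, -0.03, 0.03, 0, -0.05, 0], [0, 0, 0, 0, 0, 0], [0, 0, 0, 0, 0, 0], [0, 0, 0, 0, 0, 0], [0, 0, 0, 0, 0, 0], [0, 0, -0.2, 0, 0, 0], [0, 0, -0.4, 0, 0, 0], [0, 0, -0.4, 0, 0, 0], [0, 0, -0.2, 0, 0, 0], [0, 0, 0, 0, 0, 0]],
  ],
  jaw=255,
  force=35,
)

```text
clock: 12.1
position: [0.4338, -0.2513, 0.2384]
ee_rot: [0.813, 0.583, 0.0, 0.001]
ft_force: [-0.2, 0.4, -1.3]
grip_width: 0.602
```

```bash
python3 - <<'E'
from h import *
to(.5065,.0467,.33,85.5); snap('wrist','w10.png')
E
```

```text
t 12.1 p [ 0.4338 -0.2513  0.2384] yaw 71.3 tilt [ 0.0019 -0.0012] F [-0.2  0.4 -1.3] w 0.602 j [-0.26  0.29  0.79  2.   -0.25  0.95  1.9 ]
turn units az -2.84
tilt-fix rotvec units now [ 0.02  0.01 -2.84]
shift units after turn [ 6.06  0.98 -1.83]  with present axes [ 6.11 -0.53 -1.84]
```

View pics/w10.png

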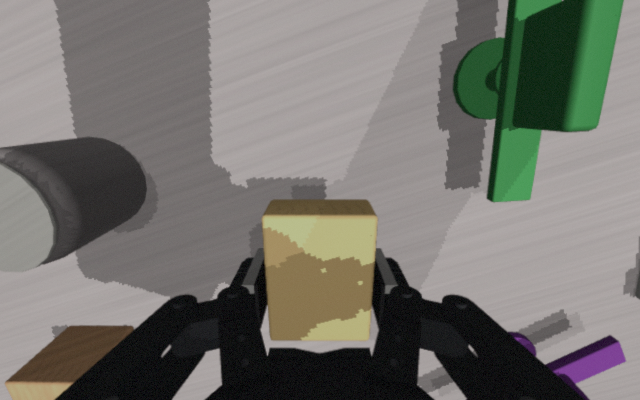

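```bash
python3 - <<'E'
from m import *
c=load('w10.npy'); o=status.get_obs(); R=Ro.from_quat(o['ee_rot']).as_matrix(); p=o['position']
Q=np.array([R.T@(onz(c,u,v,p[2]-.148)-p) for u,v in [(263,215),(377,215),(370.5,341),(270,341)]])
print((Q*1000).round(1),(Q.mean(0)*1000).round(1))
E
```

```text
[[-24.1 -35.6 148. ]
 [ 25.4 -35.6 147.9]
 [ 26.6  33.2 148. ]
 [-24.9  33.2 148.1]] [  0.8  -1.2 148. ]
```

Call:
servo_tool(
  motion=[
    [[0, 0, -0.6, 0, 0, -1], [0, 0, -0.7, 0, 0, -1], [0, 0, -0.5, 0, 0, -0.84], [0.8, 0.14, 0, 0, 0, 0], [0.95, 0.15, 0, 0, 0, 0], [0.95, 0.15, 0, 0, 0, 0], [0.95, 0.15, 0, 0, 0, 0], [0.95, 0.15, 0, 0, 0, 0], [0.8, 0.14, 0, 0, 0, 0], [0.4, 0.07, 0, 0, 0, 0], [0.1, 0, 0, 0, 0, 0]],
  ],
)

```text
clock: 13.25
position: [0.501, 0.0514, 0.3225]
ee_rot: [0.732, 0.682, -0.003, -0.003]
ft_force: [0.7, -0.3, -1.2]
grip_width: 0.6
```

```bash
python3 - <<'E'
from h import *
to(.5065,.0467,.25,85.5)
E
```

```text
t 13.25 p [0.501  0.0514 0.3225] yaw 85.95 tilt [-0.0084 -0.0005] F [ 0.7 -0.3 -1.2] w 0.6 j [-0.68  0.13  0.53  1.9  -0.08  1.13  1.38]
turn units az 0.09
tilt-fix rotvec units now [-0.1   0.01  0.09]
shift units after turn [-0.08  0.12  1.45]  with present axes [-0.08  0.13  1.45]
```

Call:
servo_tool(
  motion=[
    [[-0.08, 0.14, 0.3, -0.1, 0, 0.09], [0, 0, 0.5, 0, 0, 0], [0, 0, 0.4, 0, 0, 0], [0, 0, 0.25, 0, 0, 0], [0, 0, 0, 0, 0, 0]],
  ],
)

```text
clock: 13.75
position: [0.5066, 0.0439, 0.245]
ee_rot: [0.735, 0.678, -0.002, 0.0]
ft_force: [-0.4, 0.4, -0.9]
grip_width: 0.598
```

```bash
python3 - <<'E'
from h import *
to(.5075,.0466,.218,85.5)
E
```

```text
t 13.75 p [0.5066 0.0439 0.245 ] yaw 85.42 tilt [-0.0028 -0.003 ] F [-0.4  0.4 -0.9] w 0.598 j [-0.64  0.25  0.53  1.97 -0.15  0.96  1.44]
turn units az -0.02
tilt-fix rotvec units now [-0.03  0.04 -0.02]
shift units after turn [0.06 0.01 0.54]  with present axes [0.06 0.01 0.54]
```

Call:
servo_tool(
  motion=[
    [[0.06, 0.01, 0.1, -0.03, 0.04, 0], [0, 0, 0.2, 0, 0, 0], [0, 0, 0.14, 0, 0, 0], [0, 0, 0, 0, 0, 0]],
  ],
)

```text
clock: 14.15
position: [0.508, 0.0462, 0.2229]
ee_rot: [0.735, 0.678, 0.001, 0.0]
ft_force: [-0.1, -0.3, -0.9]
grip_width: 0.604
```

```bash
python3 - <<'E'
from h import *
to(.5075,.0466,.218,85.5); snap('side','s11.png')
i=cv2.imread('pics/s11.png');cv2.imwrite('pics/z11.png',cv2.resize(i[150:230,260:360],None,fx=7,fy=7,interpolation=cv2.INTER_CUBIC))
E
```

```text
t 14.15 p [0.508  0.0462 0.2229] yaw 85.34 tilt [0.0025 0.0013] F [-0.1 -0.3 -0.9] w 0.604 j [-0.63  0.29  0.51  1.98 -0.18  0.91  1.46]
turn units az -0.03
tilt-fix rotvec units now [ 0.03 -0.02 -0.03]
shift units after turn [ 0.01 -0.01  0.1 ]  with present axes [ 0.01 -0.01  0.1 ]
```

View pics/z11.png

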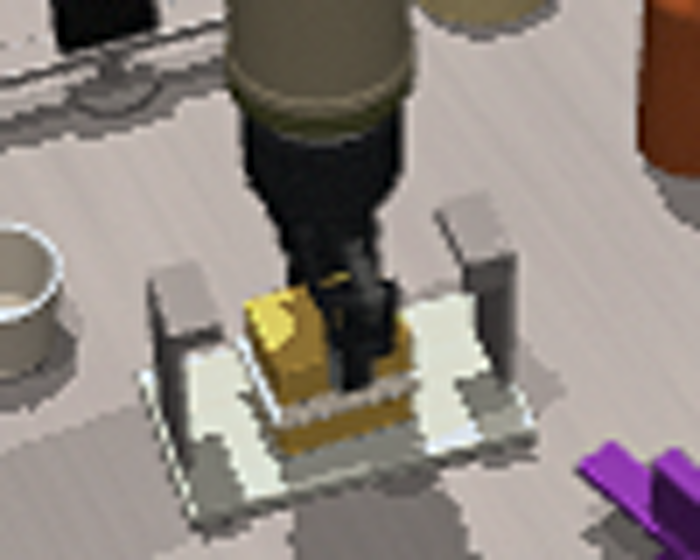

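The slab is just above the sheet and the finger tip clears the sheet. Lower in small steps until force shows.

Call:
servo_tool(
  motion=[
    [[0, 0, 0.05, 0, 0, 0], [0, 0, 0.02, 0, 0, 0], [0, 0, 0.02, 0, 0, 0], [0, 0, 0, 0, 0, 0]],
  ],
)

```text
clock: 14.6
position: [0.5087, 0.0463, 0.2194]
ee_rot: [0.735, 0.678, 0.002, 0.001]
ft_force: [-0.2, 0.0, -1.0]
grip_width: 0.605
```

Call:
servo_tool(
  motion=[
    [[0, 0, 0.02, 0, 0, 0], [0, 0, 0.02, 0, 0, 0], [0, 0, 0, 0, 0, 0]],
  ],
)

```text
clock: 14.9
position: [0.509, 0.0462, 0.2188]
ee_rot: [0.735, 0.678, 0.003, 0.001]
ft_force: [0.2, -0.8, -0.2]
grip_width: 0.599
```

Call:
servo_tool(
  motion=[
    [[0, -0.02, 0.03, 0.03, 0, 0], [0, 0, 0.02, 0, 0, 0], [0, 0, 0, 0, 0, 0]],
  ],
)

```text
clock: 15.2
position: [0.509, 0.046, 0.2188]
ee_rot: [0.735, 0.678, 0.003, -0.0]
ft_force: [0.3, -0.6, -1.5]
grip_width: 0.597
```

Call:
servo_tool(
  motion=[
    [[0, -0.02, 0.08, 0.03, 0, 0], [0, 0, 0, 0, 0, 0]],
  ],
)

```text
clock: 15.4
position: [0.51, 0.0457, 0.2185]
ee_rot: [0.735, 0.678, 0.005, -0.0]
ft_force: [-0.3, 0.4, -0.9]
grip_width: 0.594
```

```bash
python3 - <<'E'
from h import *
to(.5075,.0466,.2175,85.5); snap('side','s12.png');snap('scene','c12.png');snap('wrist','w12.png')
i=cv2.imread('pics/s12.png');j=cv2.imread('pics/c12.png');cv2.imwrite('pics/z12.png',np.hstack([cv2.resize(i[160:230,270:345],None,fx=5,fy=5,interpolation=cv2.INTER_CUBIC),cv2.resize(j[175:245,295:370],None,fx=5,fy=5,interpolation=cv2.INTER_CUBIC)]))
E
```

```text
t 15.4 p [0.51   0.0457 0.2185] yaw 85.31 tilt [0.0068 0.0065] F [-0.3  0.4 -0.9] w 0.594 j [-0.63  0.3   0.51  1.98 -0.19  0.9   1.47]
turn units az -0.04
tilt-fix rotvec units now [ 0.07 -0.08 -0.04]
shift units after turn [ 0.01 -0.05  0.02]  with present axes [ 0.01 -0.05  0.02]
```

View pics/z12.png

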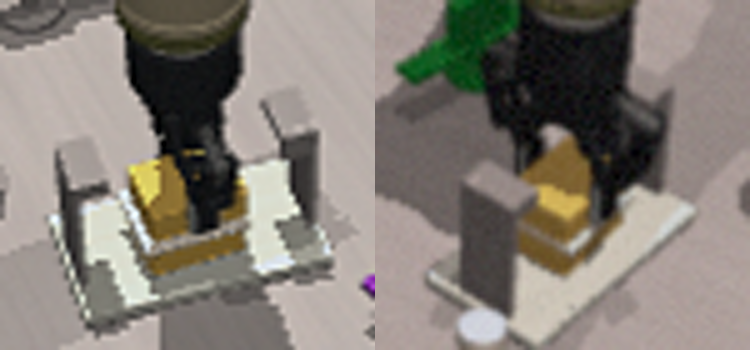

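View pics/w12.png

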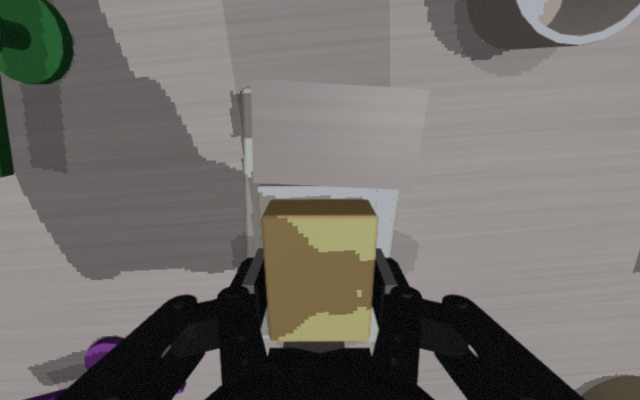

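```bash
python3 - <<'E'
from m import *
c=load('w12.npy'); o=status.get_obs(); R=Ro.from_quat(o['ee_rot']).as_matrix(); p=o['position']
Q=np.array([R.T@(onz(c,u,v,.044)-p) for u,v in [(258,186),(398,189)]]);print((Q*1000).round(1))
Q=np.array([R.T@(onz(c,u,v,p[2]-.148)-p) for u,v in [(263,215),(378,215),(371,342),(269,342)]]);print((Q*1000).round(1),(Q.mean(0)*1000).round(1))
E
```

```text
[[-30.9 -42.3 173.3]
 [ 40.8 -40.6 173.8]]
[[-24.  -36.  147.7]
 [ 25.7 -35.9 148. ]
 [ 26.8  33.6 148.4]
 [-25.3  33.2 148. ]] [  0.8  -1.3 148. ]
```

Call:
servo_tool(
  motion=[
    [[0.01, -0.05, -0.04, 0.07, -0.08, -0.04], [0, -0.01, 0, 0, 0, 0], [0, 0, 0.05, 0, 0, 0], [0, 0, 0, 0, 0, 0]],
  ],
)

```text
clock: 15.95
position: [0.5062, 0.0465, 0.2178]
ee_rot: [0.734, 0.679, -0.001, -0.001]
ft_force: [0.6, -1.2, 0.5]
grip_width: 0.606
```

```bash
python3 - <<'E'
from h import *
to(.507,.0466,.2175,85.5)
E
```

```text
t 15.95 p [0.5062 0.0465 0.2178] yaw 85.53 tilt [-0.0028 -0.001 ] F [ 0.6 -1.2  0.5] w 0.606 j [-0.63  0.3   0.51  1.99 -0.18  0.91  1.47]
turn units az 0.01
tilt-fix rotvec units now [-0.03  0.01  0.01]
shift units after turn [0.   0.02 0.01]  with present axes [0.   0.02 0.01]
```

Call:
servo_tool(
  motion=[
    [[0, 0.01, 0.03, -0.03, 0, 0], [0, 0, 0.02, 0, 0, 0], [0, 0, 0, 0, 0, 0]],
  ],
)

```text
clock: 16.25
position: [0.5063, 0.0462, 0.2179]
ee_rot: [0.734, 0.679, -0.001, -0.001]
ft_force: [0.4, 0.5, -1.2]
grip_width: 0.601
```

Call:
servo_tool(
  motion=[
    [[0, 0, 0, 0, 0, 0], [0, 0, 0, 0, 0, 0], [0, 0, 0, 0, 0, 0], [0, 0, 0, 0, 0, 0]],
  ],
  jaw=40,
)

```text
clock: 16.65
position: [0.5059, 0.0464, 0.2169]
ee_rot: [0.734, 0.679, -0.001, -0.002]
ft_force: [-0.7, -0.4, -0.1]
grip_width: 0.841
```

Call:
servo_tool(
  motion=[
    [[0, 0, -0.2, 0, 0, 0], [0, 0, -0.5, 0, 0, 0], [0, 0, -0.8, 0, 0, 0], [0, 0, -0.8, 0, 0, 0], [0, 0, -0.5, 0, 0, 0], [0, 0, 0, 0, 0, 0]],
  ],
)

```text
clock: 17.25
position: [0.5059, 0.0456, 0.3644]
ee_rot: [0.735, 0.678, -0.002, -0.001]
ft_force: [-0.3, 1.1, 0.3]
grip_width: 0.842
```

```bash
python3 - <<'E'
from h import *
here(); snap('wrist','w13.png')
i=cv2.imread('pics/w13.png');cv2.imwrite('pics/z13.png',cv2.resize(i[95:270,260:390],None,fx=3.4,fy=3.4,interpolation=cv2.INTER_CUBIC))
E
```

```text
t 17.25 p [0.5059 0.0456 0.3644] yaw 85.44 tilt [-0.0054 -0.0013] F [-0.3  1.1  0.3] w 0.842 j [-0.69  0.1   0.55  1.84 -0.05  1.22  1.36]
```

View pics/z13.png

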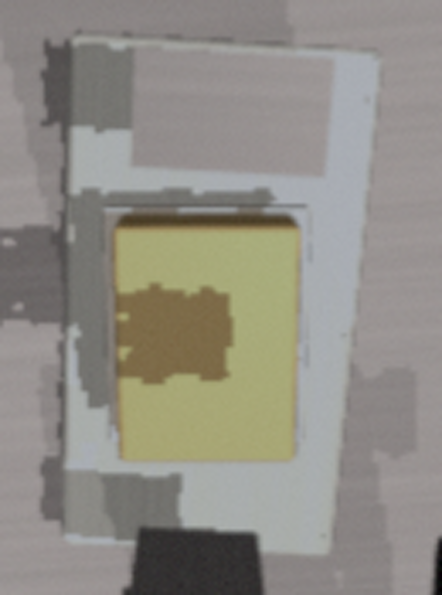

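View pics/w13.png

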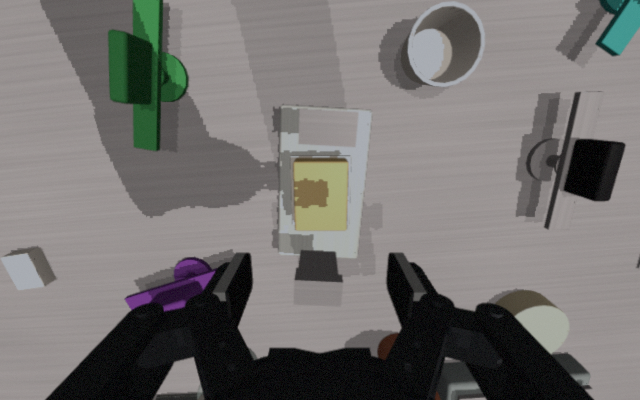

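```bash
python3 - <<'E'
from m import *
c=load('w13.npy')
P=np.array([onz(c,260+u/3.4,95+v/3.4,.070)[:2]*1000 for u,v in [(115,226),(300,226),(295,460),(120,460)]]);print(P.mean(0).round(1),[np.linalg.norm(P[i]-P[(i+1)%4]).round(1) for i in range(4)],[np.degrees(np.arctan2(*(P[a]-P[b])[::-1])).round(1) for a,b in [(2,1),(3,0)]])
P=np.array([onz(c,260+u/3.4,95+v/3.4,.012)[:2]*1000 for u,v in [(72,38),(378,55),(328,554),(65,540)]]);print(P.mean(0).round(1),[np.linalg.norm(P[i]-P[(i+1)%4]).round(1) for i in range(4)],[np.degrees(np.arctan2(*(P[a]-P[b])[::-1])).round(1) for a,b in [(2,1),(3,0)]])
i=cv2.imread('pics/w13.png');cv2.imwrite('pics/z14.png',cv2.resize(i[85:235,510:635],None,fx=4,fy=4,interpolation=cv2.INTER_CUBIC))
to(.498,.315,.36,86)
E
```

```text
[504.6  47.4] [np.float64(50.1), np.float64(68.6), np.float64(51.2), np.float64(68.6)] [np.float64(-4.0), np.float64(-4.8)]
[510.9  48.1] [np.float64(96.2), np.float64(175.6), np.float64(97.0), np.float64(175.0)] [np.float64(-7.4), np.float64(-7.7)]
t 17.3 p [0.5056 0.0457 0.3629] yaw 85.45 tilt [-0.0069 -0.0018] F [0.3 0.3 0.2] w 0.842 j [-0.69  0.1   0.55  1.85 -0.05  1.22  1.36]
turn units az -0.11
tilt-fix rotvec units now [-0.08  0.03 -0.11]
shift units after turn [ 5.36 -0.53  0.06]  with present axes [ 5.36 -0.58  0.05]
```

View pics/z14.png

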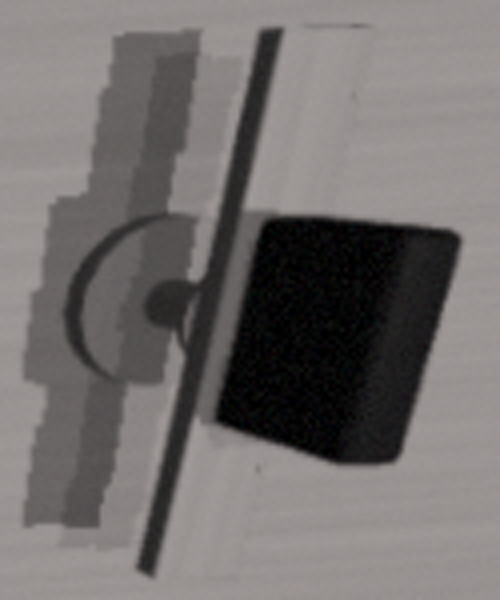

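```bash
python3 - <<'E'
from m import *
c=load('w13.npy')
A,B=[onz(c,510+u/4,85+v/4,.040)[:2]*1000 for u,v in [(283,28),(155,577)]]
d=B-A; print(A,B,np.linalg.norm(d),np.degrees(np.arctan2(d[1],d[0]))); n=np.array([-d[1],d[0]])/np.linalg.norm(d); print((A+B)/2+12*n)
P=[onz(c,510+u/4,85+v/4,.040)[:2]*1000 for u,v in [(270,218),(218,418)]];print('fin base edge',P, np.mean(P,0)+8*n)
P=[onz(c,510+u/4,85+v/4,.080)[:2]*1000 for u,v in [(402,230),(462,237),(400,462),(342,460)]];print('fin top',np.round(P,1),np.mean(P,0))
E
```

```text
[426.83966135 306.9423345 ] [570.78589707 298.54975132] 144.19068704861016 -3.3367724960723524
[499.51123624 314.72569891]
fin base edge [array([472.76818373, 312.20297632]), array([525.30950005, 308.09111141])] [499.5044799 318.1334812]
fin top [[471.3 307.4]
 [473.8 321.7]
 [526.2 319.4]
 [524.6 305.1]] [498.97252844 313.4086021 ]
```

Call:
servo_tool(
  motion=[
    [[0.7, -0.08, 0, 0, 0, -0.1], [0.95, -0.1, 0, 0, 0, 0], [0.95, -0.1, 0, 0, 0, 0], [0.95, -0.1, 0, 0, 0, 0], [0.95, -0.1, 0, 0, 0, 0], [0.6, -0.05, 0, 0, 0, 0], [0.1, 0, 0, 0, 0, 0], [0, 0, 0, 0, 0, 0]],
  ],
)

```text
clock: 18.1
position: [0.496, 0.314, 0.3559]
ee_rot: [0.733, 0.68, -0.008, -0.002]
ft_force: [0.6, -0.9, -0.5]
grip_width: 0.842
```

```bash
python3 - <<'E'
from h import *
here(); snap('wrist','w15.png')
E
```

```text
t 18.1 p [0.496  0.314  0.3559] yaw 85.65 tilt [-0.0143 -0.007 ] F [ 0.6 -0.9 -0.5] w 0.842 j [-0.95  0.29  0.37  1.64 -0.11  1.24  0.94]
```

View pics/w15.png

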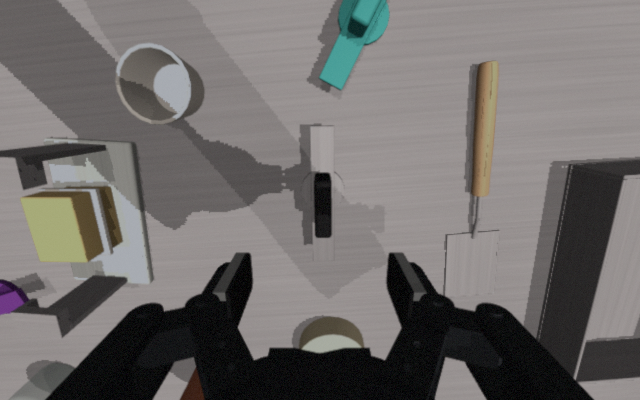

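```bash
python3 - <<'E'
from m import *
c=load('w15.npy')
P=np.array([onz(c,u,v,.080)[:2]*1000 for u,v in [(314.5,172),(331,172.5),(331.5,237),(316,237)]]);print('fin top',P.round(1).tolist(),P.mean(0).round(1),[np.degrees(np.arctan2(*(P[a]-P[b])[::-1])).round(1) for a,b in [(2,1),(3,0)]])
P=np.array([onz(c,u,v,.040)[:2]*1000 for u,v in [(310,125),(333.5,125),(334,262),(313,262)]]);print('wing',P.round(1).tolist(),P.mean(0).round(1),[np.degrees(np.arctan2(*(P[a]-P[b])[::-1])).round(1) for a,b in [(2,1),(3,0)]])
print('tub',onz(c,155,85,.05)*1000)
to(.499,.3145,.222,86.6)
E
```

```text
fin top [[463.8, 310.6], [465.3, 324.8], [526.0, 321.4], [525.0, 307.1]] [495. 316.] [np.float64(-3.2), np.float64(-3.3)]
wing [[425.5, 308.4], [427.2, 330.9], [574.3, 322.6], [572.6, 299.2]] [499.9 315.3] [np.float64(-3.3), np.float64(-3.6)]
tub [379.30452248 172.09558137  50.        ]
t 18.15 p [0.496  0.3136 0.3559] yaw 85.62 tilt [-0.0145 -0.007 ] F [ 0.4  0.3 -1.1] w 0.841 j [-0.95  0.29  0.37  1.64 -0.11  1.24  0.94]
turn units az -0.2
tilt-fix rotvec units now [-0.16  0.09 -0.2 ]
shift units after turn [0.02 0.06 2.68]  with present axes [0.04 0.1  2.68]
```

Call:
servo_tool(
  motion=[
    [[0.04, 0.1, 0.5, -0.16, 0.09, -0.2], [0, 0, 0.6, 0, 0, 0], [0, 0, 0.6, 0, 0, 0], [0, 0, 0.4, 0, 0, 0], [0, 0, 0.2, 0, 0, 0], [0, 0, 0, 0, 0, 0]],
  ],
  jaw=120,
  force=60,
)

```text
clock: 18.75
position: [0.5039, 0.3044, 0.2378]
ee_rot: [0.732, 0.682, 0.0, 0.002]
ft_force: [-0.2, 0.5, -0.3]
grip_width: 0.532
```

```bash
python3 - <<'E'
from h import *
to(.4995,.3152,.220,86.6); snap('wrist','w16.png')
E
```

```text
t 18.75 p [0.5039 0.3044 0.2378] yaw 85.92 tilt [ 0.0025 -0.0021] F [-0.2  0.5 -0.3] w 0.532 j [-0.91  0.41  0.35  1.76 -0.16  1.    1.  ]
turn units az -0.14
tilt-fix rotvec units now [ 0.03  0.02 -0.14]
shift units after turn [ 0.21 -0.1   0.36]  with present axes [ 0.21 -0.1   0.36]
```

View pics/w16.png

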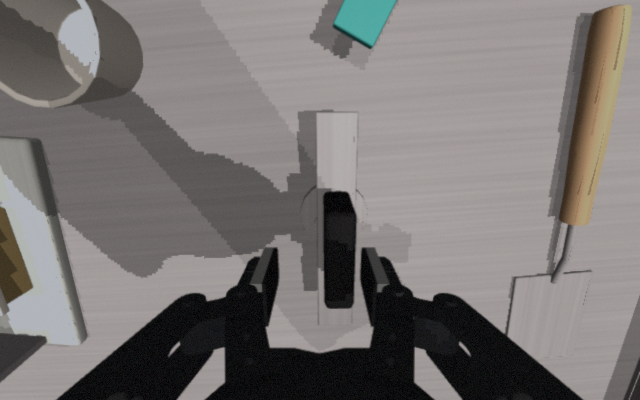

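Call:
servo_tool(
  motion=[
    [[0.21, -0.1, 0, 0.03, 0, -0.14], [0, 0, 0.1, 0, 0, 0], [0, 0, 0.1, 0, 0, 0], [0, 0, 0, 0, 0, 0]],
  ],
)

```text
clock: 19.2
position: [0.5007, 0.3168, 0.2316]
ee_rot: [0.727, 0.686, 0.003, 0.001]
ft_force: [0.0, 0.6, -0.2]
grip_width: 0.531
```

```bash
python3 - <<'E'
from h import *
to(.4995,.3152,.220,86.6)
E
```

```text
t 19.2 p [0.5007 0.3168 0.2316] yaw 86.67 tilt [0.0048 0.0026] F [ 0.   0.6 -0.2] w 0.531 j [-0.92  0.43  0.34  1.75 -0.17  0.99  1.  ]
turn units az 0.01
tilt-fix rotvec units now [ 0.05 -0.03  0.01]
shift units after turn [-0.03 -0.02  0.23]  with present axes [-0.03 -0.02  0.23]
```

Call:
servo_tool(
  motion=[
    [[-0.03, -0.02, 0.12, 0.05, -0.03, 0], [0, 0, 0.12, 0, 0, 0], [0, 0, 0.03, 0, 0, 0], [0, 0, 0, 0, 0, 0]],
  ],
)

```text
clock: 19.6
position: [0.4996, 0.3151, 0.217]
ee_rot: [0.727, 0.686, -0.0, 0.0]
ft_force: [0.2, -0.1, 0.6]
grip_width: 0.534
```

```bash
python3 - <<'E'
from h import *
to(.4995,.3152,.219,86.6)
E
```

```text
t 19.6 p [0.4996 0.3151 0.217 ] yaw 86.67 tilt [-0.     -0.0001] F [ 0.2 -0.1  0.6] w 0.534 j [-0.91  0.44  0.34  1.76 -0.17  0.96  1.  ]
turn units az 0.01
tilt-fix rotvec units now [-0.    0.    0.01]
shift units after turn [ 0.   -0.   -0.04]  with present axes [ 0.   -0.   -0.04]
```

Call:
servo_tool(
  motion=[
    [[0, 0, -0.02, 0, 0, 0], [0, 0, 0, 0, 0, 0], [0, 0, 0, 0, 0, 0], [0, 0, 0, 0, 0, 0], [0, 0, 0, 0, 0, 0], [0, 0, 0, 0, 0, 0], [0, 0, 0, 0, 0, 0]],
  ],
  jaw=255,
  force=90,
)

```text
clock: 20.3
position: [0.4997, 0.3149, 0.2183]
ee_rot: [0.727, 0.686, -0.0, 0.0]
ft_force: [0.4, 0.2, 0.0]
grip_width: 0.178
```

```bash
python3 - <<'E'
from h import *
to(.4995,.3152,.219,86.6)
E
```

```text
t 20.3 p [0.4997 0.3149 0.2183] yaw 86.65 tilt [ 0.     -0.0002] F [0.4 0.2 0. ] w 0.178 j [-0.91  0.44  0.34  1.76 -0.17  0.96  1.  ]
turn units az 0.01
tilt-fix rotvec units now [0.   0.   0.01]
shift units after turn [ 0.01 -0.   -0.01]  with present axes [ 0.01 -0.   -0.01]
```

Call:
servo_tool(
  motion=[
    [[0, 0, -0.3, 0, 0, 0], [0, 0, -0.8, 0, 0, 0], [0, 0, -0.9, 0, 0, 0], [0, 0, -0.9, 0, 0, 0], [0, 0, -0.8, 0, 0, 0], [0, 0, -0.2, 0, 0, 0], [0, 0, 0, 0, 0, 0]],
  ],
)

```text
clock: 21.0
position: [0.4986, 0.3135, 0.4243]
ee_rot: [0.728, 0.686, -0.001, 0.0]
ft_force: [-0.6, 0.5, -3.3]
grip_width: 0.171
```

```bash
python3 - <<'E'
from m import *
to(.511,.0475,.42,-7.8); snap('wrist','w17.png')
c=load('side0.npy'); print('bottle top',onz(c,361,134,.19))
E
```

```text
t 21.0 p [0.4986 0.3135 0.4243] yaw 86.58 tilt [-0.0018 -0.0022] F [-0.6  0.5 -3.3] w 0.171 j [-0.95  0.25  0.38  1.55 -0.09  1.37  0.95]
turn units az 18.88
tilt-fix rotvec units now [1.000e-02 4.000e-02 1.888e+01]
shift units after turn [0.97 5.24 0.09]  with present axes [-5.3   0.57  0.1 ]
bottle top [0.75739181 0.127391   0.19      ]
```

View pics/w17.png

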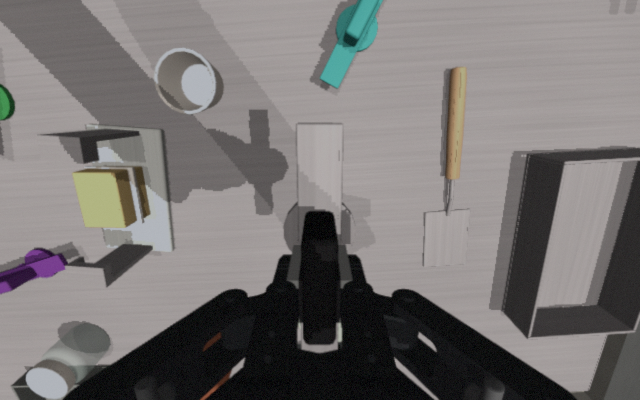

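```bash
python3 - <<'E'
from m import *
c=load('w17.npy'); o=status.get_obs(); R=Ro.from_quat(o['ee_rot']).as_matrix(); p=o['position']
f=lambda u,v,d:(R.T@(onz(c,u,v,p[2]-d)-p)*1000).round(1)
for q in [(297,124),(341.5,124)]: print('wing',f(*q,.1783))
for q in [(301,212),(338,212),(339.5,342),(300,342)]: print('fin top',f(*q,.1383))
E
```

```text
wing [-10.7 -72.6 178.5]
wing [ 11.4 -72.6 178.4]
fin top [ -6.9 -40.5 138.4]
fin top [  7.8 -40.6 138.4]
fin top [  9.9  24.3 138.2]
fin top [ -8.7  24.3 138.3]
```

Call:
servo_tool(
  motion=[
    [[-0.8, 0.08, 0, 0, 0, 0], [-0.95, 0.1, 0, 0, 0, 0], [-0.95, 0.1, 0, 0, 0, 0], [-0.95, 0.1, 0, 0, 0, 0], [-0.95, 0.1, 0, 0, 0, 0], [-0.5, 0.07, 0, 0, 0, 0], [-0.2, 0.02, 0, 0, 0, 0], [0, 0, 0, 0, 0, 1], [0, 0, 0, 0, 0, 1], [0, 0, 0, 0, 0, 1], [0, 0, 0, 0, 0, 1], [0, 0, 0, 0, 0, 1]],
  ],
)

```text
clock: 22.25
position: [0.5063, 0.0423, 0.4039]
ee_rot: [0.861, 0.508, -0.017, -0.002]
ft_force: [0.3, -0.3, -1.9]
grip_width: 0.173
```

Call:
servo_tool(
  motion=[
    [[0, 0, 0, 0, 0, 1], [0, 0, 0, 0, 0, 1], [0, 0, 0, 0, 0, 1], [0, 0, 0, 0, 0, 1], [0, 0, 0, 0, 0, 1], [0, 0, 0, 0, 0, 1], [0, 0, 0, 0, 0, 1], [0, 0, 0, 0, 0, 1], [0, 0, 0, 0, 0, 1], [0, 0, 0, 0, 0, 1], [0, 0, 0, 0, 0, 1], [0, 0, 0, 0, 0, 1]],
  ],
)

```text
clock: 23.45
position: [0.5018, 0.0585, 0.3866]
ee_rot: [1.0, -0.003, -0.029, 0.012]
ft_force: [0.1, 0.1, -2.9]
grip_width: 0.175
```

Call:
servo_tool(
  motion=[
    [[0, 0, 0, 0, 0, 1], [0, 0, 0, 0, 0, 0.9], [0, 0, 0, 0, 0, 0]],
  ],
)

```text
clock: 23.75
position: [0.5006, 0.0624, 0.3825]
ee_rot: [0.995, -0.088, -0.03, 0.016]
ft_force: [0.2, 0.6, -2.1]
grip_width: 0.174
```

```bash
python3 - <<'E'
from h import *
to(.511,.0475,.32,-7.8); snap('wrist','w18.png')
E
```

```text
t 23.75 p [0.5006 0.0624 0.3825] yaw -10.2 tilt [-0.0635 -0.0269] F [ 0.2  0.6 -2.1] w 0.174 j [-0.8   0.1   0.62  1.81 -0.05  1.32 -0.34]
turn units az -0.48
tilt-fix rotvec units now [ 0.42  0.67 -0.47]
shift units after turn [0.25 0.27 1.25]  with present axes [0.33 0.21 1.24]
```

View pics/w18.png

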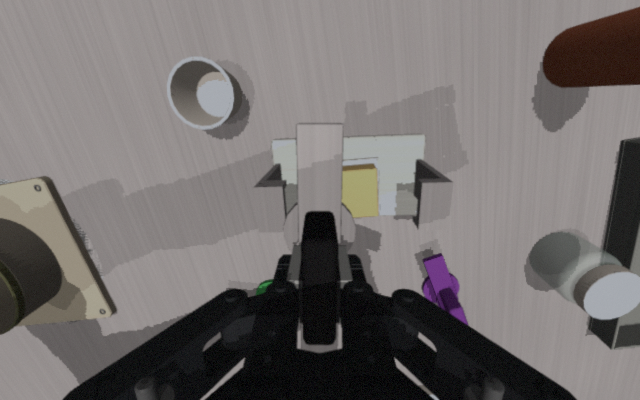

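Call:
servo_tool(
  motion=[
    [[0, 0, 0, 0.42, 0.67, -0.47], [0.2, 0.2, 0.3, 0, 0, 0], [0.1, 0.05, 0.4, 0, 0, 0], [0, 0, 0, 0, 0, 0]],
  ],
)

```text
clock: 24.2
position: [0.5134, 0.0507, 0.3445]
ee_rot: [0.998, -0.058, -0.0, -0.0]
ft_force: [-0.6, -0.6, -3.0]
grip_width: 0.178
```

```bash
python3 - <<'E'
from h import *
to(.511,.0475,.315,-7.8); snap('wrist','w19.png')
E
```

```text
t 24.2 p [0.5134 0.0507 0.3445] yaw -6.67 tilt [-0.0006  0.0007] F [-0.6 -0.6 -3. ] w 0.178 j [-0.76  0.14  0.63  1.86 -0.09  1.17 -0.22]
turn units az 0.23
tilt-fix rotvec units now [-0.01  0.01  0.23]
shift units after turn [-0.04  0.07  0.59]  with present axes [-0.04  0.07  0.59]
```

View pics/w19.png

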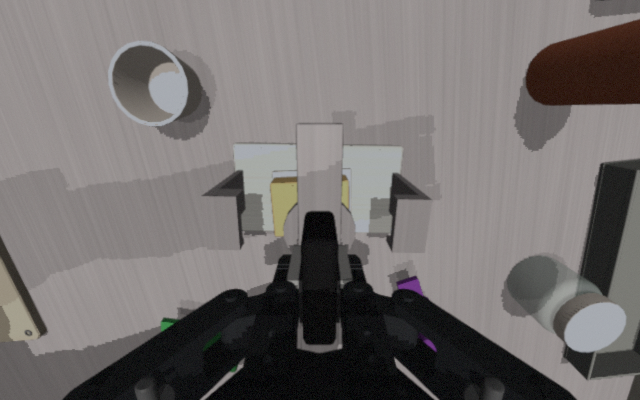

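```bash
python3 - <<'E'
from m import *
c=load('w19.npy'); i=cv2.imread('pics/w19.png');cv2.imwrite('pics/z19.png',cv2.resize(i[130:265,190:445],None,fx=3.1,fy=3.1,interpolation=cv2.INTER_CUBIC))
E
```

```text
(no output)
```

View pics/z19.png

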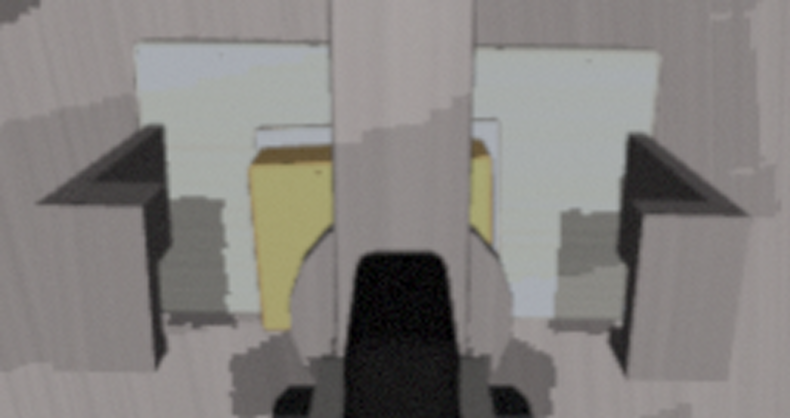

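```bash
python3 - <<'E'
from m import *
c=load('w19.npy')
M=[]
for ps in [[(40,203),(147,206),(155,370),(52,370)],[(640,212),(747,214),(730,378),(628,376)]]:
    P=np.array([onz(c,190+u/3.1,130+v/3.1,.111)[:2]*1000 for u,v in ps]); print(P.round(1).tolist(),P.mean(0)); M.append(P.mean(0))
print(np.mean(M,0),np.linalg.norm(M[1]-M[0]),np.degrees(np.arctan2(*(M[1]-M[0])[::-1])))
E
```

```text
[[431.3, 81.0], [456.5, 77.3], [449.7, 34.6], [423.7, 37.6]] [440.29839748  57.61222969]
[[572.7, 62.2], [598.1, 58.8], [594.0, 15.5], [568.2, 19.1]] [583.24850926  38.89608196]
[511.77345337  48.25415583] 144.17013783561444 -7.45918308993871
```

Call:
servo_tool(
  motion=[
    [[-0.04, 0.06, 0.2, 0, 0, 0.2], [0, 0, 0.25, 0, 0, 0], [0, 0, 0.2, 0, 0, 0], [0, 0, 0, 0, 0, 0]],
  ],
)

```text
clock: 24.65
position: [0.511, 0.049, 0.3122]
ee_rot: [0.998, -0.066, 0.001, -0.001]
ft_force: [0.2, -0.5, -2.5]
grip_width: 0.178
```

```bash
python3 - <<'E'
from h import *
to(.5113,.048,.290,-7.6)
E
```

```text
t 24.65 p [0.511  0.049  0.3122] yaw -7.59 tilt [0.0017 0.002 ] F [ 0.2 -0.5 -2.5] w 0.178 j [-0.75  0.17  0.63  1.9  -0.12  1.1  -0.21]
turn units az 0.0
tilt-fix rotvec units now [-0.03 -0.02  0.  ]
shift units after turn [0.01 0.02 0.44]  with present axes [0.01 0.02 0.44]
```

Call:
servo_tool(
  motion=[
    [[0.01, 0.02, 0.15, -0.03, -0.02, 0], [0, 0, 0.15, 0, 0, 0], [0, 0, 0.1, 0, 0, 0], [0, 0, 0, 0, 0, 0]],
  ],
)

```text
clock: 25.05
position: [0.5115, 0.0482, 0.2906]
ee_rot: [0.998, -0.066, -0.0, 0.0]
ft_force: [0.2, -1.0, -2.4]
grip_width: 0.177
```

```bash
python3 - <<'E'
from h import *
to(.5113,.048,.272,-7.6); snap('side','s20.png');snap('wrist','w20.png')
i=cv2.imread('pics/s20.png');cv2.imwrite('pics/z20.png',cv2.resize(i[140:230,260:360],None,fx=6,fy=6,interpolation=cv2.INTER_CUBIC))
E
```

```text
t 25.05 p [0.5115 0.0482 0.2906] yaw -7.55 tilt [-0.0004 -0.0006] F [ 0.2 -1.  -2.4] w 0.177 j [-0.74  0.21  0.63  1.92 -0.14  1.06 -0.19]
turn units az 0.01
tilt-fix rotvec units now [0.01 0.   0.01]
shift units after turn [-0.    0.    0.37]  with present axes [-0.    0.    0.37]
```

View pics/z20.png

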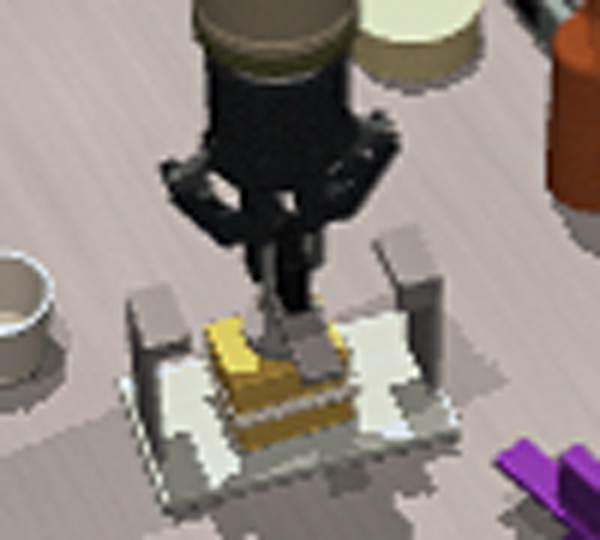

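View pics/w20.png

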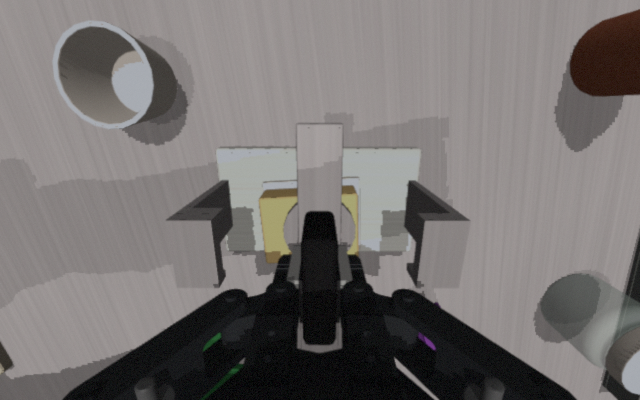

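Call:
servo_tool(
  motion=[
    [[0, 0, 0.12, 0, 0, 0], [0, 0, 0.12, 0, 0, 0], [0, 0, 0.12, 0, 0, 0], [0, 0, 0.04, 0, 0, 0]],
  ],
)

```text
clock: 25.55
position: [0.5124, 0.0479, 0.2721]
ee_rot: [0.998, -0.066, 0.001, -0.001]
ft_force: [-5.8, -0.4, 9.4]
grip_width: 0.178
```

```bash
python3 - <<'E'
from h import *
to(.5113,.048,.272,-7.6)
E
```

```text
t 25.55 p [0.5124 0.0479 0.2721] yaw -7.56 tilt [0.0023 0.0014] F [-5.8 -0.4  9.4] w 0.178 j [-0.73  0.23  0.62  1.94 -0.16  1.02 -0.17]
turn units az 0.01
tilt-fix rotvec units now [-0.02 -0.02  0.01]
shift units after turn [-0.02  0.    0.  ]  with present axes [-0.02  0.    0.  ]
```

Call:
servo_tool(
  motion=[
    [[-0.02, 0, 0, -0.02, -0.02, 1], [0, 0, 0, 0, 0, 1], [0, 0, 0, 0, 0, 1]],
  ],
)

```text
clock: 25.85
position: [0.5123, 0.0479, 0.2734]
ee_rot: [0.98, -0.199, 0.001, -0.001]
ft_force: [-5.2, -1.0, 8.5]
grip_width: 0.176
```

```bash
python3 - <<'E'
from h import *
to(.5113,.048,.272,-97.6)
to(.5113,.048,.272,-22.6)
E
```

```text
t 25.85 p [0.5123 0.0479 0.2734] yaw -23.01 tilt [0.0024 0.0017] F [-5.2 -1.   8.5] w 0.176 j [-0.77  0.24  0.66  1.94 -0.17  1.02 -0.43]
turn units az 14.92
tilt-fix rotvec units now [-0.04  0.   14.92]
shift units after turn [0.   0.02 0.03]  with present axes [-0.02  0.01  0.03]
t 25.85 p [0.5123 0.0479 0.2734] yaw -23.01 tilt [0.0024 0.0017] F [-5.2 -1.   8.5] w 0.176 j [-0.77  0.24  0.66  1.94 -0.17  1.02 -0.43]
turn units az -0.08
tilt-fix rotvec units now [-0.03 -0.02 -0.08]
shift units after turn [-0.02  0.01  0.03]  with present axes [-0.02  0.01  0.03]
```

Call:
servo_tool(
  motion=[
    [[-0.02, 0.01, 0.03, -0.03, -0.02, 1], [0, 0, 0.01, 0, 0, 1], [0, 0, 0.01, 0, 0, 1], [0, 0, 0.01, 0, 0, 1]],
  ],
)

```text
clock: 26.25
position: [0.5122, 0.0479, 0.2724]
ee_rot: [0.928, -0.374, 0.0, -0.002]
ft_force: [-4.9, -0.5, 9.6]
grip_width: 0.176
```

```bash
python3 - <<'E'
from h import *
to(.5113,.048,.272,-43)
E
```

```text
t 26.25 p [0.5122 0.0479 0.2724] yaw -43.87 tilt [0.0021 0.0027] F [-4.9 -0.5  9.6] w 0.176 j [-0.81  0.25  0.72  1.94 -0.19  1.02 -0.78]
turn units az -0.17
tilt-fix rotvec units now [-0.04  0.   -0.17]
shift units after turn [-0.01  0.01  0.01]  with present axes [-0.01  0.01  0.01]
```

Call:
servo_tool(
  motion=[
    [[-0.01, 0.01, 0.02, -0.04, 0, 1], [0, 0, 0.01, 0, 0, 1], [0, 0, 0.01, 0, 0, 1], [0, 0, 0.01, 0, 0, 1]],
  ],
)

```text
clock: 26.65
position: [0.5123, 0.0479, 0.2717]
ee_rot: [0.845, -0.535, -0.0, -0.002]
ft_force: [-5.0, -0.2, 9.8]
grip_width: 0.175
```

```bash
python3 - <<'E'
from h import *
to(.5113,.048,.272,-97.6); snap('side','s21.png')
i=cv2.imread('pics/s21.png');cv2.imwrite('pics/z21.png',cv2.resize(i[140:230,260:360],None,fx=6,fy=6,interpolation=cv2.INTER_CUBIC))
E
```

```text
t 26.65 p [0.5123 0.0479 0.2717] yaw -64.73 tilt [0.0012 0.003 ] F [-5.  -0.2  9.8] w 0.175 j [-0.86  0.26  0.77  1.94 -0.21  1.02 -1.12]
turn units az 6.57
tilt-fix rotvec units now [-0.02  0.03  6.57]
shift units after turn [ 0.    0.02 -0.01]  with present axes [-0.01  0.02 -0.01]
```

View pics/z21.png

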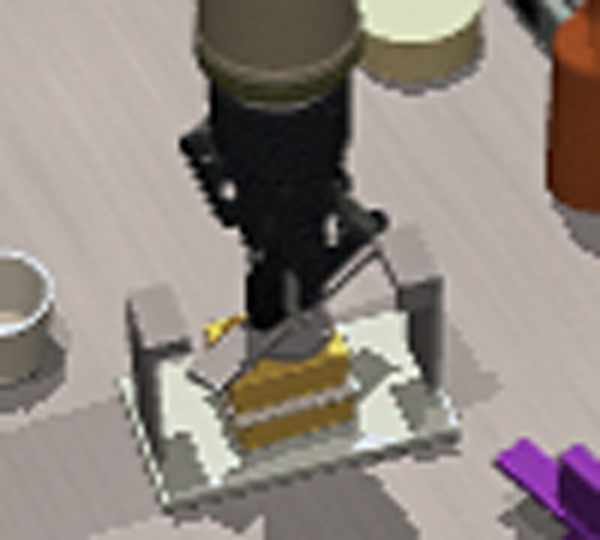

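Call:
servo_tool(
  motion=[
    [[-0.01, 0.02, 0.01, -0.02, 0.03, 1], [0, 0, 0.01, 0, 0, 1], [0, 0, 0.01, 0, 0, 1], [0, 0, 0.01, 0, 0, 1]],
  ],
)

```text
clock: 27.1
position: [0.512, 0.0482, 0.2716]
ee_rot: [0.733, -0.681, -0.0, -0.002]
ft_force: [-5.8, -0.7, 9.0]
grip_width: 0.179
```

```bash
python3 - <<'E'
from h import *
to(.5113,.048,.272,-97.6)
E
```

```text
t 27.1 p [0.512  0.0482 0.2716] yaw -85.77 tilt [0.0022 0.0027] F [-5.8 -0.7  9. ] w 0.179 j [-0.92  0.27  0.84  1.94 -0.24  1.02 -1.47]
turn units az 2.37
tilt-fix rotvec units now [-0.02  0.03  2.37]
shift units after turn [ 0.    0.01 -0.01]  with present axes [ 0.    0.01 -0.01]
```

Call:
servo_tool(
  motion=[
    [[0, 0.01, 0, -0.02, 0.03, 1], [0, 0, 0.01, 0, 0, 0.8], [0, 0, 0.01, 0, 0, 0.5], [0, 0, 0, 0, 0, 0]],
  ],
)

```text
clock: 27.5
position: [0.5121, 0.0483, 0.2722]
ee_rot: [-0.656, 0.754, 0.0, 0.001]
ft_force: [-6.1, -0.2, 9.6]
grip_width: 0.175
```

```bash
python3 - <<'E'
from h import *
to(.5113,.048,.279,-97.6); snap('wrist','w22.png'); snap('side','s22.png')
i=cv2.imread('pics/s22.png');cv2.imwrite('pics/z22.png',cv2.resize(i[140:230,260:360],None,fx=6,fy=6,interpolation=cv2.INTER_CUBIC))
E
```

```text
t 27.5 p [0.5121 0.0483 0.2722] yaw -97.94 tilt [0.0013 0.0023] F [-6.1 -0.2  9.6] w 0.175 j [-0.95  0.28  0.88  1.94 -0.25  1.03 -1.67]
turn units az -0.07
tilt-fix rotvec units now [-0.01  0.03 -0.07]
shift units after turn [ 0.01  0.02 -0.14]  with present axes [ 0.01  0.02 -0.14]
```

View pics/w22.png

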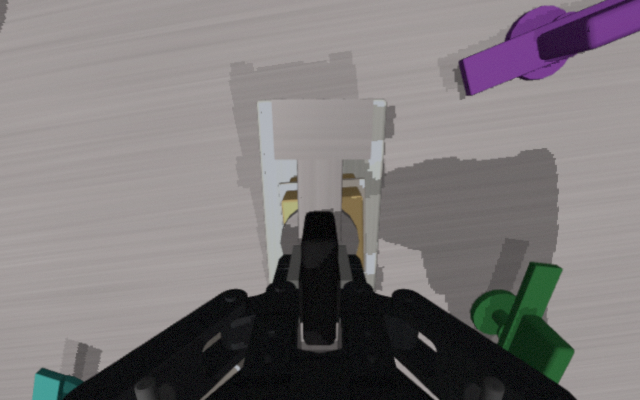

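View pics/z22.png

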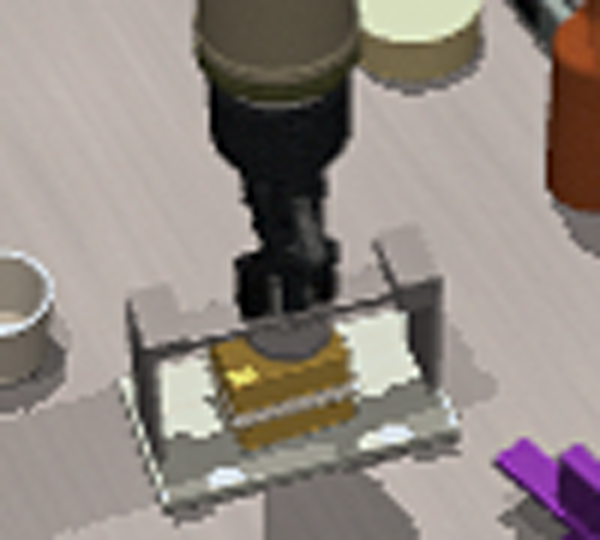

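Call:
servo_tool(
  motion=[
    [[0.01, 0.02, -0.06, 0, 0.03, -0.05], [0, 0, -0.06, 0, 0, 0], [0, 0, -0.03, 0, 0, 0], [0, 0, 0, 0, 0, 0]],
  ],
)

```text
clock: 28.0
position: [0.5116, 0.0488, 0.2791]
ee_rot: [-0.659, 0.752, -0.001, 0.002]
ft_force: [-2.1, 0.2, 5.6]
grip_width: 0.173
```

```bash
python3 - <<'E'
from h import *
to(.5113,.048,.279,-97.6)
E
```

```text
t 28.0 p [0.5116 0.0488 0.2791] yaw -97.54 tilt [0.0038 0.0002] F [-2.1  0.2  5.6] w 0.173 j [-0.96  0.27  0.88  1.94 -0.24  1.04 -1.67]
turn units az 0.01
tilt-fix rotvec units now [-0.04  0.01  0.01]
shift units after turn [0.02 0.   0.  ]  with present axes [0.02 0.   0.  ]
```

Call:
servo_tool(
  motion=[
    [[0.01, 0, -0.03, -0.04, 0, 0], [0, 0, -0.02, 0, 0, 0], [0, 0, 0, 0, 0, 0], [0, 0, 0, 0, 0, 0]],
  ],
)

```text
clock: 28.4
position: [0.5117, 0.0489, 0.2793]
ee_rot: [-0.659, 0.752, -0.001, 0.001]
ft_force: [-1.4, 0.1, 1.8]
grip_width: 0.18
```

```bash
python3 - <<'E'
from h import *
to(.5113,.048,.279,-97.6)
E
```

```text
t 28.4 p [0.5117 0.0489 0.2793] yaw -97.51 tilt [ 0.0028 -0.0007] F [-1.4  0.1  1.8] w 0.18 j [-0.96  0.27  0.88  1.94 -0.24  1.04 -1.67]
turn units az 0.02
tilt-fix rotvec units now [-0.03 -0.    0.02]
shift units after turn [0.02 0.01 0.01]  with present axes [0.02 0.01 0.01]
```

Call:
servo_tool(
  motion=[
    [[0, 0, -0.04, 0, 0, 0], [0, 0, -0.03, 0, 0, 0], [0, 0, 0, 0, 0, 0], [0, 0, 0, 0, 0, 0]],
  ],
)

```text
clock: 28.8
position: [0.5114, 0.0495, 0.2792]
ee_rot: [-0.659, 0.752, -0.003, 0.001]
ft_force: [-0.2, 1.1, 1.3]
grip_width: 0.176
```

Call:
servo_tool(
  motion=[
    [[0, 0, -0.03, 0, 0, 0], [0, 0, 0, 0, 0, 0], [0, 0, 0, 0, 0, 0], [0, 0, 0, 0, 0, 0]],
  ],
)

```text
clock: 29.2
position: [0.5112, 0.0496, 0.2793]
ee_rot: [-0.659, 0.752, -0.004, 0.001]
ft_force: [2.8, 0.4, -6.5]
grip_width: 0.172
```

```bash
python3 - <<'E'
from h import *
to(.5113,.048,.279,-97.6); snap('wrist','w23.png'); snap('side','s23.png'); snap('scene','c23.png')
i=cv2.imread('pics/s23.png');j=cv2.imread('pics/c23.png')
cv2.imwrite('pics/z23.png',np.hstack([cv2.resize(i[150:230,270:350],(400,400),interpolation=cv2.INTER_CUBIC),cv2.resize(j[170:250,295:375],(400,400),interpolation=cv2.INTER_CUBIC)]))
here()
E
```

```text
t 29.2 p [0.5112 0.0496 0.2793] yaw -97.5 tilt [ 0.006  -0.0043] F [ 2.8  0.4 -6.5] w 0.172 j [-0.96  0.26  0.88  1.94 -0.23  1.04 -1.68]
turn units az 0.02
tilt-fix rotvec units now [-0.07 -0.04  0.02]
shift units after turn [ 0.03 -0.01  0.01]  with present axes [ 0.03 -0.01  0.01]
t 29.35 p [0.5112 0.0496 0.2793] yaw -97.5 tilt [ 0.006  -0.0044] F [ 2.4 -0.7 -5. ] w 0.177 j [-0.96  0.26  0.88  1.94 -0.23  1.04 -1.68]
```

View pics/z23.png

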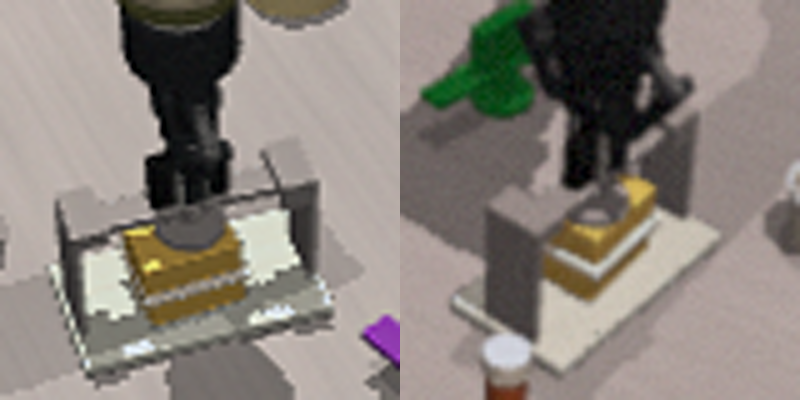

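View pics/c23.png

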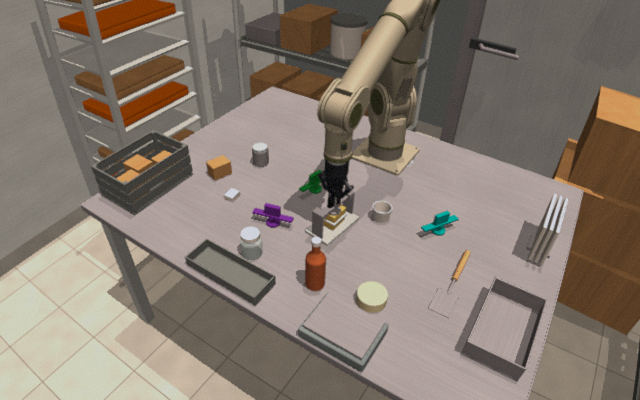

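```bash
python3 -c "
from h import *
order.hand_in()"
```

```text
the job is handed in; nothing more can be done
```

The cap is locked in the press on top of slab, sheet and slab, the arm is still gripping it by its fin, and the job is handed in at about 29 s. `order.hand_in()` reports no verdict, so what follows is my own measurement.

- **Stack:** measured from the wrist camera after each release, the sheet is within about 2 mm and 1° of the lower slab, and the upper slab is within about 2 mm and 1° of the sheet. The last side and scene pictures show the stack still upright and in line.
- **Cap position:** it is within about 2 mm of the press centre and 0.5° of the claws' line, and the tool's tilt was below 0.01 rad. The grip point is 113 mm above press_mid, worked out from the tool height rather than seen directly.
- **Locking:** while I raised it, the cap stopped at the locked height. The vertical wrist force then went from +5.6 N to about -5 N, which fits the wings pressing up against the claws. I could not read the claw contact or foot_spring directly.
- **Bystanders:** none looks moved in the last scene picture, checked by eye only.
- **Mismatches along the way:**
  - The side camera put the press about 4 mm off in y from the wrist camera; I went with the wrist camera.
  - While I was lowering the upper slab, the arm drifted about 3 mm and tilted slightly, which I corrected before letting go.
  - During the turn before placing the cap, the arm also drifted and tilted about 4°, which I corrected before setting the cap down.

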